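# Clamp a test disc under the wing-nut strap of a specimen holder

## Task

Slide the brown disc on the specimen holder gently back until it rests against both locating pins, centred under the upper electrode. Then turn the wing nut clockwise, in short arcs from the open front, until it is finger-tight and clamps the disc (it should then take about 12 N of push at the middle of a wing to turn it further; do not overtighten, the disc is brittle). Do not lean on the white terminal bridge over the back of the nut, and leave the other things on the bench where they are.

Things in the scene. Friction and masses are not known exactly. Their poses are not given: they have to be found in the camera images.
- clamp_base: Specimen holder, fixed on the bench: grey metal plate 236 x 124 x 16 mm and fittings. Origin: on the bench under the stud's axis; x to its rear (the loading end, -x, faces the robot), y left, z up. Plate: x -165 to +71, y -62 to 62, top z = 16 mm. Strap pivot at x = 45 mm, its cheeks up to z = 58 mm at x = 32 to 58.
- seat_centre (a point): Middle of the flush brass lower electrode on the plate's top, x = -55 mm in the holder's frame: the disc's place. A 60 mm disc that touches both pins is centred here.
- pin_left (a point): Top of the left locating pin (steel, 8 mm thick, 6.5 mm high) behind the lower electrode: x = -33, y = +26 mm in the holder's frame.
- pin_right (a point): Top of the right locating pin, like the left one: x = -33, y = -26 mm in the holder's frame.
- stud_axis (a point): Top end of the upright stud, on its axis, 76 mm above the bench. The stud is 12 mm thick and stands in the middle of the wing nut.
- specimen: Loose round flat brown phenolic disc, 60 mm across, 8 mm thick, about 40 g. Origin: centre of its underside. It starts on the front part of the plate (the loading shelf), 45 to 59 mm in front of its place and up to 12 mm to a side.
- strap: Steel strap 28 mm wide, 10 mm thick, along y = 0 of the holder from the pivot to x = -71 mm; origin on the pivot's axis, 45 mm above the bench. The stud passes through it 45 mm in front of the pivot. It follows the nut up and down; its top is at z = 50 to 55 mm under the nut, up to 61 mm at its front end.
- upper_electrode: Flat round brass pad, 40 mm across, 6 mm thick, on a swivel under the strap's front end over the lower electrode. Origin: centre of its underside. It starts 4 to 9 mm higher than the disc's top, so the disc slides in under it. It sinks 13.3 mm for a full turn of the nut; once it is on the disc, 0.1 rad more of turning adds some 10 to 25 N.
- wing_nut: Steel wing nut on the stud, 73 mm across its two wings. Origin: on the axis at its underside, 51 to 57 mm above the bench; x along one wing, z up. Hub 26 mm across, 16 mm high. It goes down 6 mm for a turn clockwise seen from above and presses the strap down. It has a self-holding thread: it turns with an even drag (0.11 to 0.17 N m) for the first 0.3 to 0.7 turn and stays where it is left.
- wing_tab (a point): Middle of one wing: an upright round tab 24 mm across and 5 mm thick, 24.5 mm from the axis and 24 mm above the nut's underside; the other wing is opposite. Push needed here to turn the nut: 4 to 7 N while it runs down; with the pad on the disc about 10 N at 40 N of clamping, 12 N at 60 N, 14 N at 80 N, 15 N at 95 N.
- terminal_bridge: White plate 42 x 120 x 8 mm on two steel pillars (13 mm thick, x = 52, y = +/-48 mm); two black binding posts on it reach z = 131 mm. Origin and axes as the holder's. Plate: x 27 to 69, y -60 to 60, z 100 to 108 mm, over the rear of the wings' circle: wings pass below it, fingers from above do not, so the nut is worked only in front of it.
- guard_ring: Bystander: brass guard ring, 68 mm across, 9 mm high, on the bench left of the holder. Origin: centre of its underside.
- disc_epoxy: Bystander: green epoxy disc, 64 mm across, 9 mm thick, on the bench left of the holder. Origin: centre of its underside.
- hex_keys: Bystander: folding set of hex keys, 85 x 20 x 18 mm, on the bench right of the holder. Origin: centre of its underside.
There are look-alikes about, which are no part of the job. Leave any blue, red or turquoise look-alike of the specimen alone.

How it is judged (in metres and radians):
On the way, in this order (a step that is already met when the one before it is completed fails the run):
1. the disc lies flat against both pins, centred on the lower electrode, not yet clamped (horizontal distance between specimen and seat_centre below 0.003 m and z of specimen in the frame of seat_centre below 0.002 m and contact force between upper_electrode and specimen below 2 N), for 0.2 s.
2. the wing nut has clamped the disc (horizontal distance between specimen and seat_centre below 0.003 m and contact force between upper_electrode and specimen above 40 N), for 0.2 s.
At the end, for the whole second after the job is handed in: The disc lies flat on the lower electrode, its centre within 3 mm of the electrode's; the upper electrode presses on it with 40 to 90 N; the wing nut is at rest (all of step 2 and z of specimen in the frame of seat_centre below 0.002 m and angle between specimen's own z axis and vertical below 0.05 rad and contact force between upper_electrode and specimen below 90 N and angular speed of wing_nut below 0.1 rad/s); the robot touches nothing.
It fails at once if the disc is clamped with more than 95 N (contact force between upper_electrode and specimen above 95 N).
It fails at once if the fingers push the disc with more than 15 N (contact force between the fingers and specimen above 15 N).
It fails at once if the robot leans on the terminal bridge with more than 10 N (contact force between the arm and terminal_bridge above 10 N).
It fails at once if the fingers lean on the terminal bridge with more than 10 N (contact force between the fingers and terminal_bridge above 10 N).
It fails at once if a bystander (guard ring, green disc, hex keys) is shifted by more than 20 mm (distance of any of guard_ring, disc_epoxy, hex_keys from where it was at the start of the episode above 0.02 m).
It also fails if it takes over 64 s, if anything falls off the work surface, if the arm or the gripper's body presses on something with over 40 N, if the wrist force passes 120 N, or if a joint passes its speed limit or range.

## Robot

A 6-joint arm with a two-finger parallel gripper is mounted at the origin on a cart in front of the work surface, level with it; the furniture and walls round the work are solid. World frame = base frame: x ahead of the robot, y to its left, z up, the work surface at z = 0. Lengths are in mm, angles in rad, forces in N, time in s.
With the tool pointing down it reaches from about 250 to 800 mm from the base axis. Payload 3.9 kg.
Tool frame: the origin (TCP) lies at the centre of the arm's flange, where the gripper is bolted on; the fingertips stand 173 mm ahead of it and the grasp point (between the pads) lies 155 mm ahead of it; z points along the fingers, y is the direction in which the jaws open and shut (so a half turn about z gives the same grasp; the last joint's range is limited). The gripper opens to 85 mm and grips with 20 to 120 N. Pads are 22 mm wide; open, the fingers measure 114 mm over their backs; the gripper's body (76 mm by 85 mm) begins 54 mm behind the grasp point. The pads swing forward as they close: fully open they stand 13 mm farther back than shut.
Start: joints at [1.199, 0.26, -0.138, 1.173, 0, 1.571], TCP at [190.724, 489.122, 404.704] pointing down, gripper open.
Joint ranges: [-2.78, 2.78], [-0.83, 1.72], [-1.28, 1.37], [-1.9, 2.12], [-1.57, 1.48], [-3.14, 3.14]. Speed limits (rad/s): [2.57, 2.57, 3.14, 3.14, 3.14, 3.14].

## Interface

Orientations are given as [roll, pitch, yaw] about the fixed x, y, z axes, in that order (R = Rz(yaw) Ry(pitch) Rx(roll)).
In Python, from plant import arm gives the robot as it stands. The module is installed in compiled form; this text tells all that it offers.
- The arm moves only by the tool drive_tool, never from a script. Its arguments are lists of equal length, an entry for each row: "slide": the shift along the world's x, y, z as a fraction of full scale, a list of three; "dr": the turn, a rotation vector about the world's x, y, z as a fraction of full scale, a list of three. A call has 1 to 5 rows; each row shifts and turns the commanded pose from where the row before left it; what a row does not reach is not made up. Full scale, the value 1, is 0.4 m for a shift and pi/4 rad for a turn. A row lasts 1/8 s, in which the tool goes at most 62.5 mm and 10.7 degrees, less where a joint would pass 70% of its speed; a pose out of reach is approached as far as the arm can. A call with a number of a shift or a turn outside -1 to 1 is refused whole. A call with a gripper value outside its range is refused whole. "hand" is the closure, from -1 (fully open) to 1 (shut), so that 0 is half open, set as the call begins (left out, the last holds). The fingers move at their own pace and stop on an object; "squeeze" is the grip in N (left out, the last holds). Time passes only in rows, so rows that do not move let the fingers close. It gives the time, the measured TCP pose, the force and the opening at its end, in the units of the state.
- arm.get_state(): the state, without advancing time (a new reading comes with each control period).
- arm.snapshot(name): name is "side" or "top"; returns (picture, depth): 400x640x3 uint8, blue, green, red; 400x640 float32, mm along the optical axis (not along the pixel's ray), 0 where there is no reading.
- arm.get_calibration(name): a dict with "camera_matrix" (3x3 intrinsics, pixels), "origin" and "attitude" of the camera in the world. Camera axes: x right, y up, looking along -z (the intrinsics and any distortion apply to the point x, -y, -z); pixel columns grow to the right and rows downward; lengths in mm; the calibration is good to about 2 mm. A picture is of the moment at which its call begins. get_calibration takes no time and is no camera call.
- arm.sign_off(): hands the job in, once; it reports no verdict.
The state is a dict: "time": time; "joint_positions": joint angles; "qd": joint speeds; "joint_efforts": joint torques, N m; "ee_pos": TCP position; "orientation": TCP orientation; "force": force on the tool from outside, world axes, zero at the start; "ft_torque": the same for the moment, N m; "finger_gap": opening from 0.0 (shut) to 1.0 (fully open).
Only numpy, scipy, OpenCV 4.12 (cv2) and the standard library are available. Lean on these libraries where they do the work, as an engineer would, in place of code of your own. Each camera call takes 0.05 s, during which the arm holds its last target.

## Working session

There is one attempt and no reset: what is moved stays moved. The work goes in short steps, Python scripts to look and compute and a tool call to move; the robot and the scene stay as the last step left them, time stands still between calls to the robot, and variables do not carry over. Pictures are saved under pics/ and viewed, and the job is handed in when it is done.

Besides the shell and the picture viewer there is one more tool, called after "Emit:" as name(argument=value, ...) on one line, values as JSON. drive_tool: Moves the arm, as the interface text tells. Shift numbers are shares of 0.4 m and turn numbers shares of pi/4 rad, none past 1 either way. Its arguments: {"type":"object","properties":{"slide":{"type":"array","items":{"type":"array","items":{"type":"number"}}},"dr":{"type":"array","items":{"type":"array","items":{"type":"number"}}},"hand":{"type":"number"},"squeeze":{"type":"number"}},"required":["slide","dr"]}

```bash
mkdir -p pics; ls
cat > h.py <<'E'
from plant import arm
import numpy as np, cv2
def snap(n,f):
    p,d=arm.snapshot(n); cv2.imwrite(f'pics/{f}.png',p); np.save(f'pics/{f}.npy',d); return p,d
def crop(f,x0,y0,x1,y1,k,o):
    p=cv2.imread(f'pics/{f}.png')[y0:y1,x0:x1]; cv2.imwrite(f'pics/{o}.png',cv2.resize(p,None,fx=k,fy=k,interpolation=cv2.INTER_CUBIC))
def Rm(c):
    from scipy.spatial.transform import Rotation as R
    a=np.array(c['attitude'],float)
    if a.shape==(3,3): return a
    if a.size==3: return R.from_euler('xyz',a.ravel()).as_matrix()
    return R.from_quat(a).as_matrix()
def ray(n,u,v):
    c=arm.get_calibration(n); K=np.array(c['camera_matrix'])
    dist=np.array(c.get('distortion',np.zeros(5)),float)
    q=cv2.undistortPoints(np.array([[[u,v]]],float),K,dist)[0,0]
    return np.array(c['origin'],float), Rm(c)@np.array([q[0],-q[1],-1.])
def atz(n,u,v,z):
    o,r=ray(n,u,v); return o+r*(z-o[2])/r[2]
def dep(n,u,v,d):
    o,r=ray(n,u,v); return o+r*d
def proj(n,P):
    c=arm.get_calibration(n); K=np.array(c['camera_matrix']); dist=np.array(c.get('distortion',np.zeros(5)),float)
    q=(np.atleast_2d(P)-np.array(c['origin']))@Rm(c); q=q*[1,-1,-1]
    return cv2.projectPoints(q,np.zeros(3),np.zeros(3),K,dist)[0][:,0]
E
python3 - <<'E'
from h import *
for n in('side','top'):
    print(arm.get_calibration(n)); snap(n,n+'0')
print(arm.get_state())
E
```

```text
pics
{'camera_matrix': array([[412.33992002,   0.        , 320.34931786],
       [  0.        , 412.33992002, 194.95061441],
       [  0.        ,   0.        ,   1.        ]]), 'origin': array([ -72.60960763, -578.46948706,  498.619764  ]), 'attitude': array([ 1.09112202e+00, -3.05571371e-04, -9.13213428e-01])}
{'camera_matrix': array([[415.35127854,   0.        , 318.55487193],
       [  0.        , 415.35127854, 192.45323815],
       [  0.        ,   0.        ,   1.        ]]), 'origin': array([ 433.86640782, -106.28190964, 1039.80259869]), 'attitude': array([ 0.11089081, -0.00634128, -1.55778962])}
{'time': 0.1, 'joint_positions': array([ 1.19897221e+00,  2.60635763e-01, -1.39262630e-01,  1.17267561e+00,
        1.11347283e-05,  1.57080372e+00]), 'qd': array([-4.07620099e-04, -8.78810574e-04,  4.63079876e-03, -1.66028386e-03,
        8.94646399e-04,  5.02941163e-05]), 'joint_efforts': array([ 3.43324446e-04, -4.06508052e+01,  2.54527795e+01,  1.00995839e-02,
       -3.00032502e-05, -3.42693873e-08]), 'ee_pos': array([190.62836236, 488.84132074, 403.93016442]), 'orientation': array([-3.13981498e+00, -1.11215662e-05,  2.76976112e+00]), 'force': array([ 0.0784436 ,  0.23296648, -0.02922646]), 'ft_torque': array([-0.06164885,  0.02441881,  0.02661603]), 'finger_gap': 0.9992631609888929}
```

View pics/side0.png

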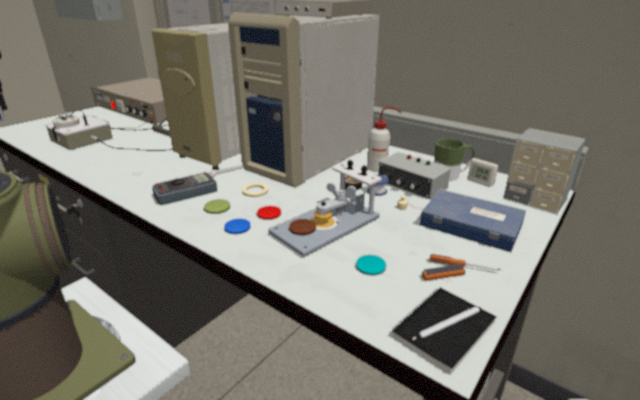

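View pics/top0.png

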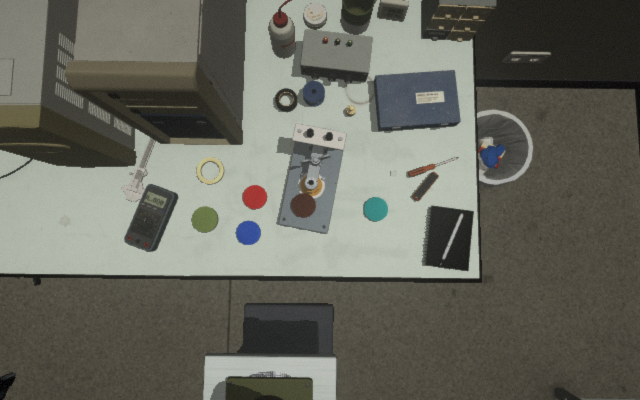

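The side view shows the holder at about (325,220), and the top view shows it at (312,180). The brown disc is at top (303,205). Possible confusions in the top view are red (255,197), blue (248,232), turquoise (375,209) and green epoxy (205,219). I choose the brown one on the plate and will check it in a crop.

Run:
```python
from h import *
crop('top0',262,110,362,240,6,'t0c'); 
crop('side0',260,150,390,255,6,'s0c')
```

```text
(no output)
```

View pics/t0c.png

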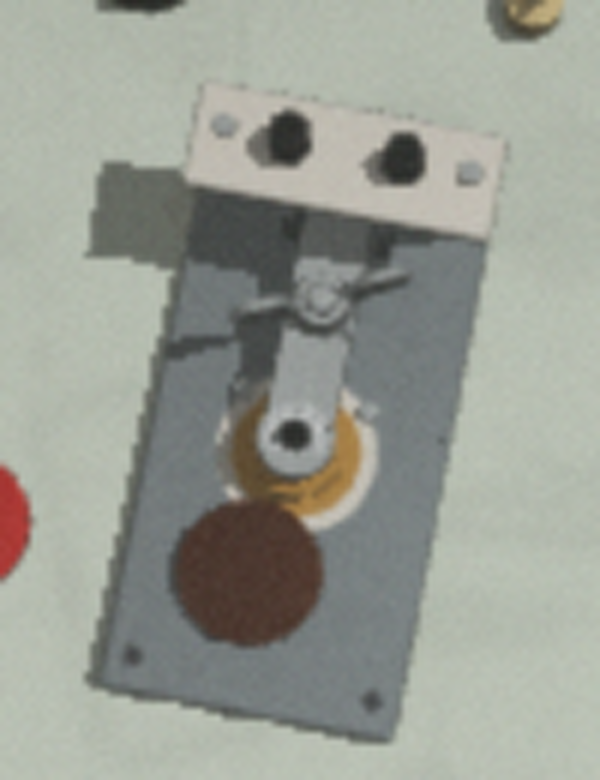

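View pics/s0c.png

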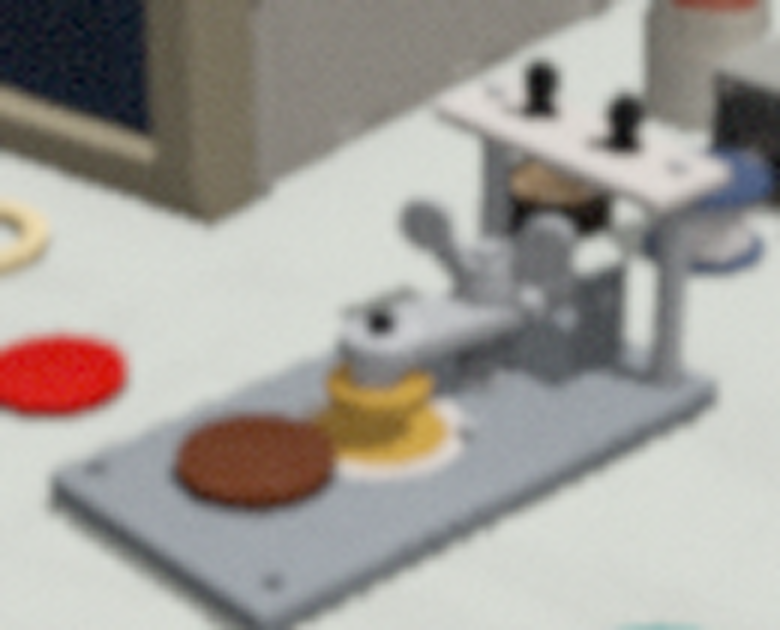

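```bash
cat >> h.py <<'E'
from scipy.optimize import least_squares
def W(p,P):
    c,s=np.cos(p[2]),np.sin(p[2]); P=np.atleast_2d(np.array(P,float))
    return np.c_[p[0]+c*P[:,0]-s*P[:,1], p[1]+s*P[:,0]+c*P[:,1],P[:,2]]
E
python3 - <<'E'
from h import *
T=[((92,683),(-165,62,16)),((393,740),(-165,-62,16)),((203,85),(69,60,108)),((507,140),(69,-60,108)),((487,240),(27,-60,108)),((187,185),(27,60,108)),((322,298),(0,0,76))]
S=[((55,480),(-165,62,16)),((268,618),(-165,-62,16)),((714,388),(71,-62,16)),((655,212),(27,-60,108)),((738,168),(69,-60,108)),((438,107),(27,60,108))]
D={'top':(T,262,110),'side':(S,260,150)}
def res(p,ns):
    o=[]
    for n in ns:
        L,x,y=D[n]; uv=np.array([[x+(a+.5)/6-.5,y+(b+.5)/6-.5] for (a,b),_ in L])
        o.append(proj(n,W(p,[q for _,q in L]))-uv)
    return np.vstack(o).ravel()
for ns in(['top'],['side'],['top','side']):
    r=least_squares(res,[530,-80,-.17],args=(ns,)); print(ns,r.x,np.round(r.fun.reshape(-1,2),1).tolist())
p=r.x; np.save('pose.npy',p)
for n,u,v in(('top',262+247/6,110+573/6),('side',260+256/6,150+452/6)):
    w=atz(n,u,v,24); c,s=np.cos(p[2]),np.sin(p[2]); d=w[:2]-p[:2]; print(w, [c*d[0]+s*d[1],-s*d[0]+c*d[1]])
# wing tips
for u,v in((238,310),(408,278)):
    w=atz('top',262+u/6,110+v/6,78); d=w[:2]-p[:2]; print('wing',np.array([c*d[0]+s*d[1],-s*d[0]+c*d[1]]))
w=atz('top',262+295/6,110+433/6,60); d=w[:2]-p[:2];print('strap end hole',np.array([c*d[0]+s*d[1],-s*d[0]+c*d[1]]))
E
```

```text
['top'] [ 6.19890844e+02 -1.01929508e+02 -1.81390122e-01] [[0.5, 0.5], [-0.2, 0.8], [-0.1, -1.2], [0.5, -0.4], [0.4, 0.6], [-1.1, -0.3], [-0.1, -0.0]]
['side'] [ 6.14231385e+02 -1.07597426e+02 -1.71010607e-01] [[-1.7, -0.4], [-0.3, 1.1], [2.3, -0.7], [1.1, -1.6], [-0.2, 0.2], [-1.1, -0.4]]
['top', 'side'] [ 6.19084545e+02 -1.03398888e+02 -1.76795291e-01] [[1.4, 1.0], [0.8, 1.1], [0.4, -0.7], [1.0, -0.2], [1.0, 0.8], [-0.5, 0.2], [0.5, 0.3], [-1.6, -2.2], [-0.8, -0.9], [1.8, -1.9], [0.6, -2.8], [-0.7, -0.9], [-1.1, -1.5]]
[514.35161111 -73.9465836   24.        ] [np.float64(-108.28034217210009), np.float64(10.573231753403977)]
[512.13916609 -78.27808868  24.        ] [np.float64(-109.69649382940189), np.float64(5.92012917024087)]
wing [-11.5604747   31.47865032]
wing [ 13.58657987 -31.50859622]
strap end hole [-52.64986749   0.98088977]
```

Both views agree: the brown disc is on the loading shelf, and its crop shows it in front of the brass seat with the pins and strap behind. The two cameras disagree by about 5 mm, so I'll calibrate them locally against the known fingertip position. I'm moving closer with the gripper shut.

Emit:
drive_tool(slide=[[0.05,-0.11,0],[0.05,-0.11,0],[0.055,-0.11,0],[0.055,-0.115,0],[0.055,-0.115,0]], dr=[[0,0,0],[0,0,0],[0,0,0],[0,0,0],[0,0,0]], hand=1, squeeze=20)

```text
time: 0.72
ee_pos: [297.0, 263.6, 404.4]
orientation: [-3.141, 0.0, 2.77]
force: [0.7, -0.1, -0.3]
finger_gap: 0.002
```

Emit:
drive_tool(slide=[[0.055,-0.115,0],[0.055,-0.115,0],[0.055,-0.115,0],[0.055,-0.115,0],[0.055,-0.115,0]], dr=[[0,0,0],[0,0,0],[0,0,0],[0,0,0],[0,0,0]])

```text
time: 1.35
ee_pos: [407.0, 33.5, 404.5]
orientation: [3.141, -0.0, 2.77]
force: [0.3, 1.1, 0.0]
finger_gap: 0.001
```

Emit:
drive_tool(slide=[[0.034,-0.056,-0.107],[0.034,-0.056,-0.107],[0.034,-0.056,-0.107],[0.034,-0.056,-0.107],[0,0,0]], dr=[[0,0,0],[0,0,0],[0,0,0],[0,0,0],[0,0,0]])

```text
time: 1.98
ee_pos: [459.9, -55.3, 230.6]
orientation: [-3.14, -0.007, 2.767]
force: [-0.1, -0.5, 0.9]
finger_gap: -0.002
```

Run:
```python
from h import *
snap('top','top1'); snap('side','side1'); s=arm.get_state(); print(s['ee_pos'],s['joint_positions'],s['force'])
t=np.array(s['ee_pos'])-[0,0,173]
print(proj('top',[t]),proj('side',[t]))
crop('top1',262,110,362,240,6,'t1c'); 
crop('side1',240,130,390,255,5,'s1c')
```

```text
[460.68114844 -54.30515567 233.53777257] [-1.17491623e-01  3.05988169e-01 -5.70038317e-01  6.96720790e-01
  4.82776434e-04  2.54740605e-01] [-0.48190492  0.27612245  1.07101731]
[[293.9421425  226.93053246]] [[277.69631728 216.97608366]]
```

View pics/t1c.png

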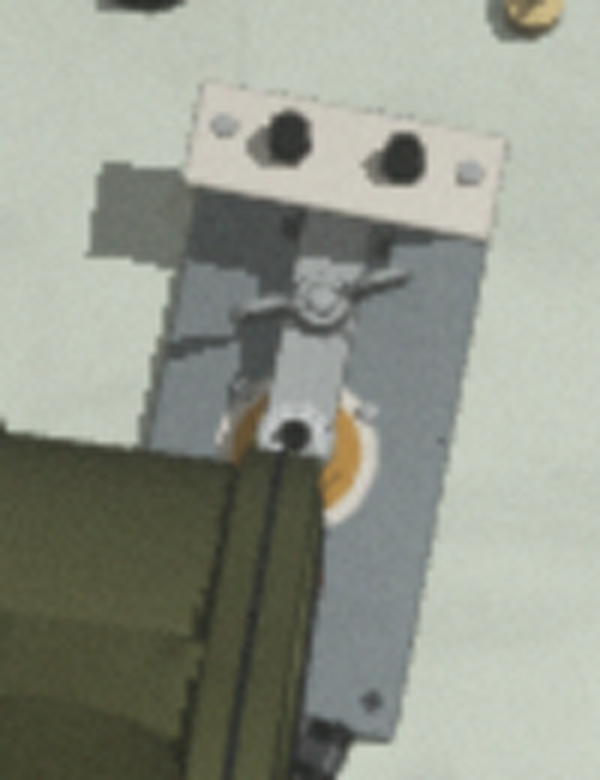

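View pics/s1c.png

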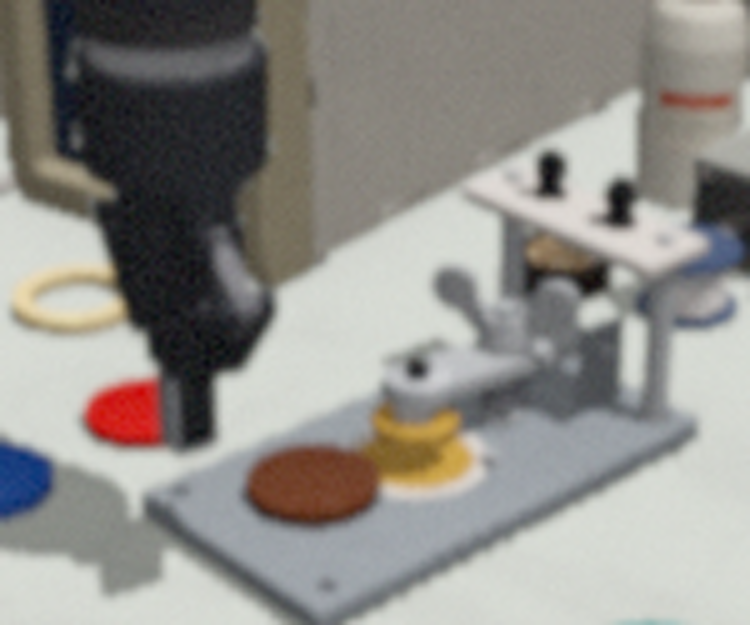

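The shut fingertips show at side (277.6,218), against a prediction of (277.7,217), so the kinematics and the side calibration agree to about 1 px. I'm going down to about 3.5 mm above the plate, in front of the disc.

Emit:
drive_tool(slide=[[0,-0.004,-0.05],[0,0,-0.04],[0,0,-0.0125],[0,0,0]], dr=[[0,0,0],[0,0,0.0],[0,0,0],[0,0,0]])

```text
time: 2.58
ee_pos: [461.4, -55.6, 193.6]
orientation: [3.141, 0.001, 2.771]
force: [-1.1, -0.8, 0.0]
finger_gap: 0.002
```

Run:
```python
from h import *
snap('side','side2'); s=arm.get_state(); print(s['ee_pos'],s['force'],s['orientation'])
crop('side2',240,130,390,255,5,'s2c')
```

```text
[461.55827686 -55.70470095 193.6460679 ] [0.83103304 0.34378994 0.69268035] [3.14104328e+00 1.72398100e-03 2.77054375e+00]
```

View pics/s2c.png

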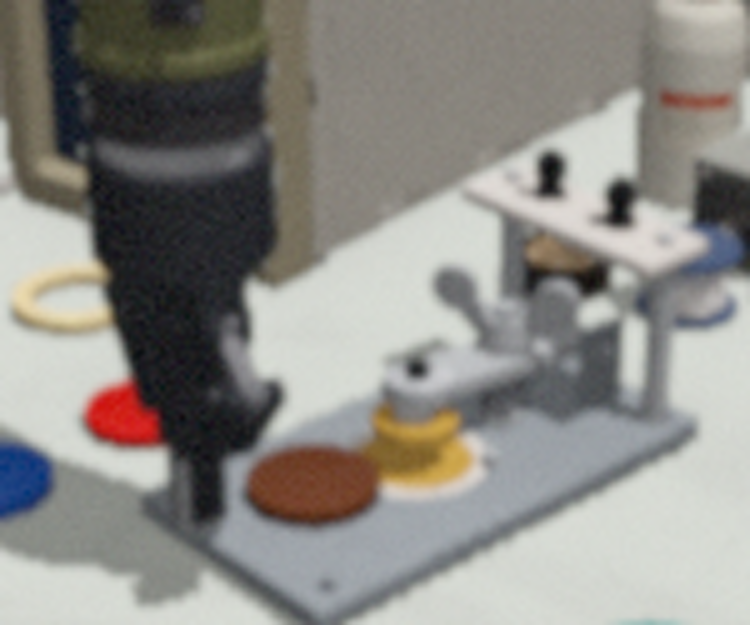

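The fingers stand clear in front of the disc, with the tips at s2c (197,520) and the disc's front edge at (248,485). I'm now pushing it back, coarse first and then fine.

Emit:
drive_tool(slide=[[0.014,-0.005,-0.0025],[0.014,-0.005,0],[0.014,-0.005,0],[0.014,-0.005,0],[0.014,-0.005,0]], dr=[[0,0,0],[0,0,0],[0,0,0],[0,0,0],[0,0,0]])

```text
time: 3.25
ee_pos: [489.5, -66.3, 191.4]
orientation: [-3.142, -0.0, 2.77]
force: [-0.4, 0.3, 0.7]
finger_gap: -0.003
```

Emit:
drive_tool(slide=[[0.014,-0.005,0],[0.014,-0.005,0],[0.014,-0.005,0],[0,0,0]], dr=[[0,0,0],[0,0,0],[0,0,0],[0,0,0]])

```text
time: 3.75
ee_pos: [506.6, -72.3, 191.6]
orientation: [3.141, 0.001, 2.77]
force: [0.1, 0.2, -0.2]
finger_gap: -0.001
```

Run:
```python
from h import *
snap('side','side3'); s=arm.get_state(); print(s['ee_pos'],s['force'],s['orientation'])
crop('side3',270,160,390,255,6,'s3c')
```

```text
[506.13707793 -72.14660119 191.489842  ] [-0.21466906 -0.05158057 -0.20693312] [-3.14158161e+00  1.05673940e-04  2.76974863e+00]
```

View pics/s3c.png

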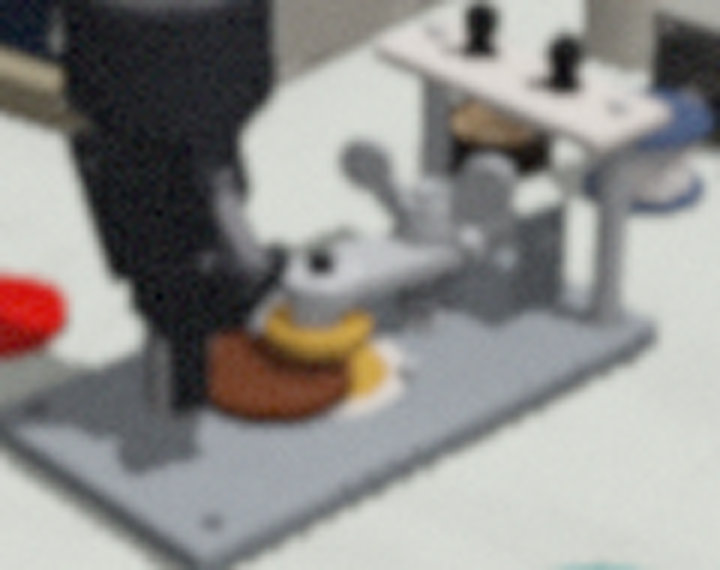

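The disc is sliding under the upper electrode and is about 20 mm short. I'm continuing in smaller rows.

Emit:
drive_tool(slide=[[0.007,-0.0026,0],[0.007,-0.0026,0],[0.007,-0.0026,0],[0.003,-0.001,0]], dr=[[0,0,0],[0,0,0],[0,0,0],[0,0,0]])

```text
time: 4.3
ee_pos: [515.8, -75.7, 191.5]
orientation: [3.142, 0.0, 2.77]
force: [0.0, 0.4, 0.5]
finger_gap: 0.002
```

Emit:
drive_tool(slide=[[0.003,-0.001,0],[0.003,-0.001,0],[0.003,-0.001,0]], dr=[[0,0,0],[0,0,0],[0,0,0]])

```text
time: 4.68
ee_pos: [519.2, -76.8, 191.5]
orientation: [-3.142, -0.0, 2.77]
force: [-1.1, -0.3, 0.2]
finger_gap: 0.001
```

Run:
```python
from h import *
snap('side','side4'); s=arm.get_state(); print(s['ee_pos'],s['force'],s['orientation'])
crop('side4',270,160,390,255,6,'s4c')
```

```text
[519.38795185 -76.8478563  191.5531497 ] [-0.23419194 -0.06053707 -0.22104793] [3.14157424e+00 3.60895834e-04 2.76981976e+00]
```

View pics/s4c.png

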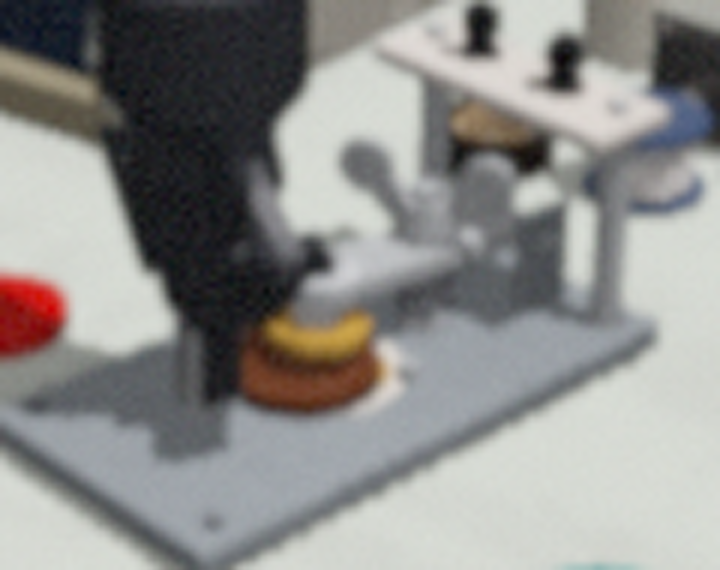

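The disc is almost home, with a thin strip of the brass and white ring still visible at s4c (385,385). I'm taking 1 mm steps and checking the force.

Emit:
drive_tool(slide=[[0.0024,-0.0008,0],[0.0024,-0.0008,0]], dr=[[0,0,0],[0,0,0]])

```text
time: 4.97
ee_pos: [521.1, -77.4, 191.5]
orientation: [-3.142, -0.0, 2.77]
force: [-0.8, 0.5, 0.1]
finger_gap: -0.002
```

Emit:
drive_tool(slide=[[0.0024,-0.0008,0],[0,0,0]], dr=[[0,0,0],[0,0,0]])

```text
time: 5.22
ee_pos: [522.2, -77.8, 191.5]
orientation: [3.142, 0.0, 2.77]
force: [0.4, -0.0, 0.5]
finger_gap: -0.002
```

Emit:
drive_tool(slide=[[0.0024,-0.0008,0],[0,0,0]], dr=[[0,0,0],[0,0,0]])

```text
time: 5.48
ee_pos: [523.1, -78.1, 191.5]
orientation: [3.142, 0.0, 2.77]
force: [0.4, -1.1, 1.1]
finger_gap: -0.0
```

Emit:
drive_tool(slide=[[0.0024,-0.0008,0],[0,0,0]], dr=[[0,0,0],[0,0,0]])

```text
time: 5.72
ee_pos: [524.0, -78.4, 191.5]
orientation: [3.142, 0.0, 2.77]
force: [-0.2, 0.1, -0.4]
finger_gap: -0.001
```

Run:
```python
from h import *
snap('side','side5'); s=arm.get_state(); print(s['ee_pos'],s['force'],s['orientation'])
crop('side5',300,190,360,235,12,'s5c')
```

```text
[524.02179344 -78.41371477 191.49761259] [ 0.0361442  -0.13869912  0.05626836] [3.14157674e+00 1.59202708e-04 2.76978674e+00]
```

View pics/s5c.png

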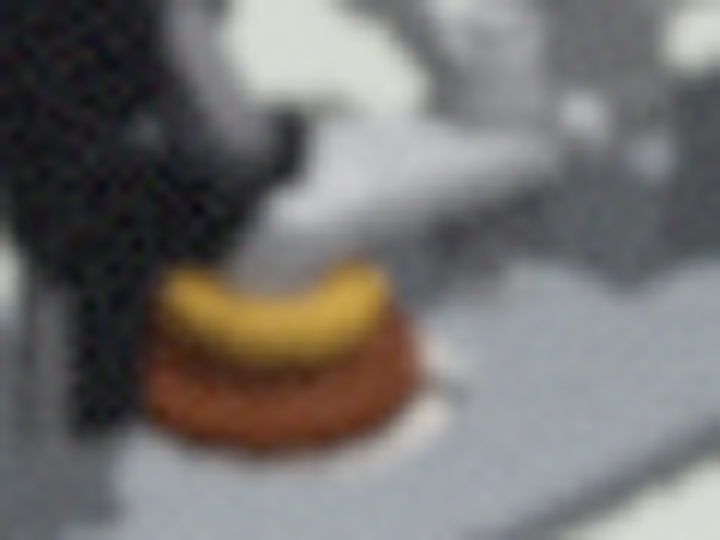

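Emit:
drive_tool(slide=[[0.0018,-0.0006,0],[0,0,0]], dr=[[0,0,0],[0,0,0]])

```text
time: 6.02
ee_pos: [524.7, -78.6, 191.5]
orientation: [3.142, 0.0, 2.77]
force: [-0.0, 0.5, -0.9]
finger_gap: -0.001
```

Emit:
drive_tool(slide=[[0.0018,-0.0006,0],[0,0,0]], dr=[[0,0,0],[0,0,0]])

```text
time: 6.28
ee_pos: [525.4, -78.9, 191.5]
orientation: [-3.142, 0.0, 2.77]
force: [-0.0, -0.3, 0.2]
finger_gap: -0.0
```

Emit:
drive_tool(slide=[[0.0018,-0.0006,0],[0,0,0]], dr=[[0,0,0],[0,0,0]])

```text
time: 6.52
ee_pos: [526.2, -79.1, 191.5]
orientation: [3.142, 0.0, 2.77]
force: [-0.3, 0.0, 1.4]
finger_gap: -0.001
```

Emit:
drive_tool(slide=[[0.0018,-0.0006,0],[0,0,0]], dr=[[0,0,0],[0,0,0]])

```text
time: 6.78
ee_pos: [526.5, -79.3, 191.4]
orientation: [3.142, -0.001, 2.77]
force: [-2.0, 0.6, 0.6]
finger_gap: -0.001
```

Emit:
drive_tool(slide=[[0.0018,-0.0006,0],[0,0,0]], dr=[[0,0,0],[0,0,0]])

```text
time: 7.02
ee_pos: [526.9, -79.4, 191.3]
orientation: [3.142, -0.002, 2.77]
force: [-2.6, 1.8, 2.5]
finger_gap: 0.003
```

Run:
```python
from h import *
snap('side','side6');snap('top','top6'); s=arm.get_state(); print(s['ee_pos'],s['force'],s['orientation'])
crop('side6',300,190,360,235,12,'s6c')
```

```text
[526.89898622 -79.37300451 191.33579477] [-3.17476828  2.21352804  1.92398131] [ 3.14152386e+00 -1.65478045e-03  2.76993553e+00]
```

View pics/s6c.png

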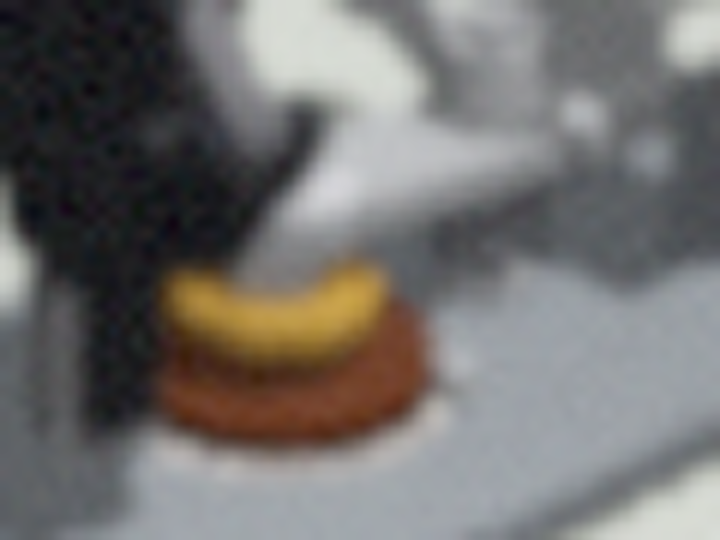

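Contact has built up to about 4 N. The white ring now shows evenly round the disc's front, and the right pin at s6c (455,375) touches it. One more small nudge to seat it.

Emit:
drive_tool(slide=[[0.0018,-0.0006,0],[0,0,0]], dr=[[0,0,0],[0,0,0]])

```text
time: 7.38
ee_pos: [527.2, -79.5, 191.3]
orientation: [3.141, -0.003, 2.77]
force: [-4.8, 2.0, 3.4]
finger_gap: -0.005
```

Emit:
drive_tool(slide=[[0.0018,-0.0006,0],[0,0,0]], dr=[[0,0,0],[0,0,0]])

```text
time: 7.62
ee_pos: [527.5, -79.6, 191.1]
orientation: [3.141, -0.004, 2.77]
force: [-5.8, 3.0, 3.7]
finger_gap: -0.0
```

Run:
```python
from h import *
s=arm.get_state(); print(s['ee_pos'],s['force'],s['ft_torque'])
```

```text
[527.48341726 -79.56223082 191.13514847] [-5.77518569  3.02959054  3.70849106] [0.70219611 1.17733528 0.02009599]
```

About 6.5 N against the pins, with the moment matching contact at the fingertips. I'm retracting and checking.

Emit:
drive_tool(slide=[[-0.02,0.007,0],[-0.07,0.026,0.0],[-0.05,0.02,0.1],[0,0,0.14],[-0.1,0.1,0]], dr=[[0,0,0],[0,0,0],[0,0,0],[0,0,0],[0,0,0]])

```text
time: 8.25
ee_pos: [439.0, -19.8, 292.8]
orientation: [3.137, 0.018, 2.766]
force: [0.6, 2.0, -0.2]
finger_gap: -0.004
```

Emit:
drive_tool(slide=[[-0.08,0.12,0],[0,0,0]], dr=[[0,0,0],[0,0,0]])

```text
time: 8.5
ee_pos: [399.0, 30.9, 287.7]
orientation: [3.142, 0.001, 2.774]
force: [0.2, -0.8, -0.4]
finger_gap: -0.001
```

Run:
```python
from h import *
snap('side','side7');snap('top','top7'); s=arm.get_state(); print(s['ee_pos'],s['force'],s['orientation'])
crop('side7',300,175,370,230,10,'s7c');crop('top7',280,140,345,205,9,'t7c')
```

```text
[401.69946768  29.33362256 288.03902588] [0.09600076 0.30314088 0.12238996] [3.14107481 0.00349067 2.7711005 ]
```

View pics/s7c.png

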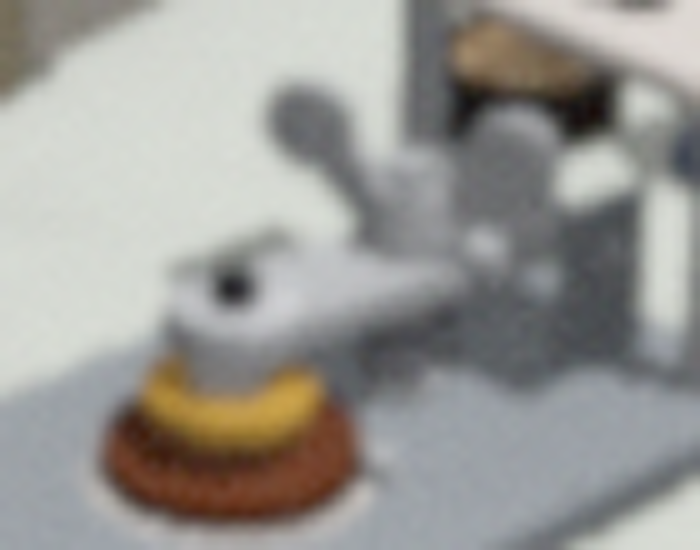

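View pics/t7c.png

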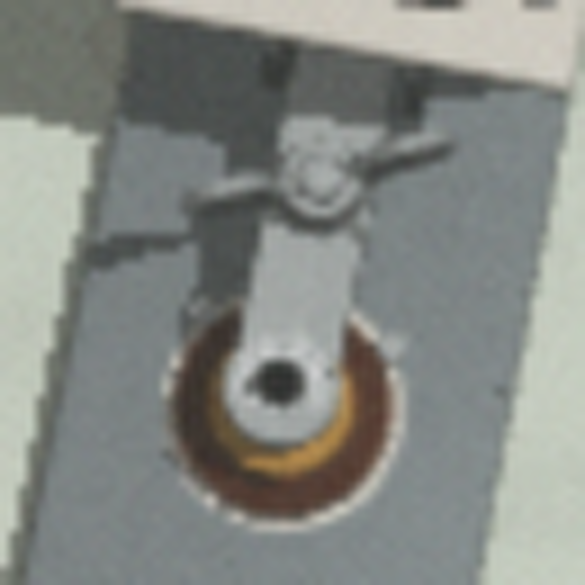

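The disc sits concentric in the white ring and touches both pins, seen in the top crop at (195,312) and (393,345). The wings lie at about 112° and -68° in the holder frame, with tips at (190,198) and (450,147). Next I measure the height of the tabs.

Run:
```python
from h import *
S=np.array([619,-103.5])
for a in (98,102,106):
  u=np.array([np.cos(np.radians(a)),np.sin(np.radians(a))])*24.5
  for z in(84,88,92):
    print(a,z,[((proj('side',[[*(S+s*u),z]])[0]-[300,175])*10).round().tolist() for s in(1,-1)], [((proj('top',[[*(S+s*u*1.45),z-12]])[0]-[280,140])*9).round().tolist() for s in(1,-1)])
print(((proj('side',[[*S,76]])[0]-[300,175])*10),((proj('top',[[*S,76]])[0]-[280,140])*9))
```

```text
98 84 [[314.0, 93.0], [507.0, 141.0]] [[188.0, 196.0], [456.0, 163.0]]
98 88 [[314.0, 78.0], [507.0, 125.0]] [[187.0, 193.0], [457.0, 160.0]]
98 92 [[315.0, 62.0], [508.0, 109.0]] [[187.0, 190.0], [457.0, 157.0]]
102 84 [[311.0, 96.0], [510.0, 138.0]] [[189.0, 205.0], [455.0, 154.0]]
102 88 [[311.0, 80.0], [511.0, 122.0]] [[189.0, 202.0], [455.0, 151.0]]
102 92 [[311.0, 65.0], [511.0, 106.0]] [[188.0, 200.0], [456.0, 148.0]]
106 84 [[308.0, 99.0], [513.0, 135.0]] [[192.0, 214.0], [453.0, 145.0]]
106 88 [[308.0, 83.0], [513.0, 119.0]] [[191.0, 212.0], [453.0, 142.0]]
106 92 [[308.0, 68.0], [514.0, 103.0]] [[191.0, 209.0], [454.0, 138.0]]
[408.57157982 148.30577017] [322.21369474 176.49078742]
```

Emit:
drive_tool(slide=[[0.119,-0.069,0],[0.119,-0.069,0],[0.119,-0.069,0],[0.119,-0.069,0],[0,0,0]], dr=[[0,0,0.185],[0,0,0.185],[0,0,0.185],[0,0,0.185],[0,0,0]])

```text
time: 9.22
ee_pos: [596.0, -85.2, 286.8]
orientation: [-3.139, 0.005, -2.937]
force: [-0.1, -0.1, 0.1]
finger_gap: -0.0
```

Emit:
drive_tool(slide=[[0,0,-0.05],[0,0,-0.04],[0,0,0]], dr=[[0,0,0],[0,0,0],[0,0,0]])

```text
time: 9.6
ee_pos: [590.3, -81.5, 249.8]
orientation: [3.141, -0.003, -2.933]
force: [-0.5, 0.4, 0.2]
finger_gap: 0.001
```

Run:
```python
from h import *
snap('side','side8'); s=arm.get_state(); print(s['ee_pos'],s['force'],s['ft_torque'],s['orientation'],s['joint_positions'])
crop('side8',290,130,390,220,8,'s8c')
```

```text
[590.77919463 -81.4418652  250.84940473] [ 0.83353903  0.37114245 -0.24115571] [-0.02846478 -0.00783027  0.02102467] [ 3.14117635e+00 -1.66065813e-03 -2.93272836e+00] [-1.36949348e-01  4.81465699e-01 -2.18352988e-01  8.72681098e-01
 -1.71239131e-04 -3.45813147e-01]
```

View pics/s8c.png

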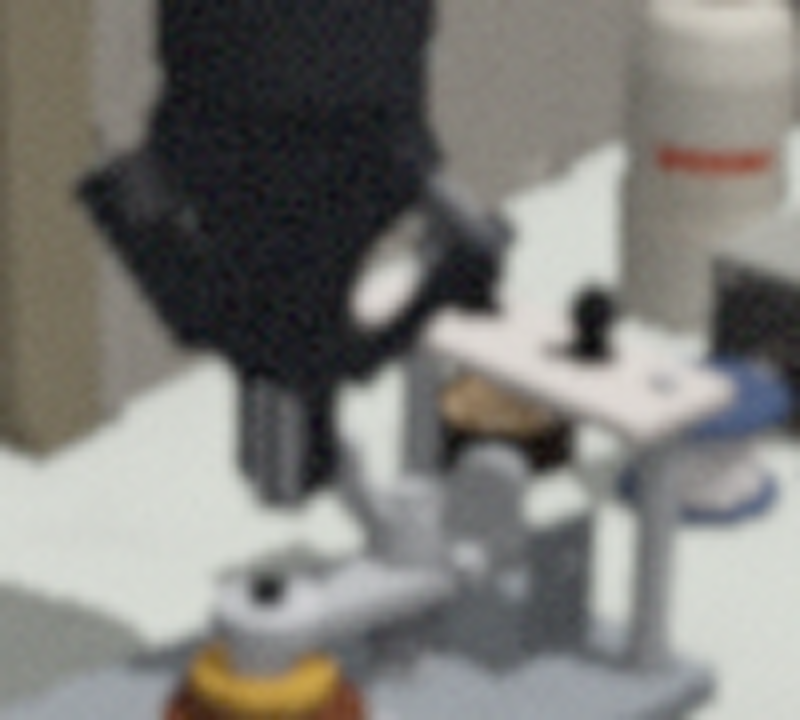

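The shut fingers stand in front of the left wing, with the tips at s8c (285,500) and the wing behind at (355,490). I'll write an arc planner that gives the numbers for each row.

```bash
cat >> h.py <<'E'
S=np.array([619,-103.5])
def pos(a,r,d):  # a deg world; d offset along clockwise tangent
    a=np.radians(a); return S+r*np.array([np.cos(a),np.sin(a)])+d*np.array([np.sin(a),-np.cos(a)])
def plan(p0,y0,seq):
    """seq of (alpha,r,d,yawdeg)"""
    p0=np.array(p0[:2],float)
    for a,r,d,y in seq:
        p=pos(a,r,d); print(a,np.round((p-p0)/400,4).tolist(),'dr',round(np.radians(y-y0)/(np.pi/4),4),p.round(1)); p0=p;y0=y
def tq(s=None):
    s=s or arm.get_state(); f=np.array(s['force']);m=np.array(s['ft_torque']);r=(np.array(s['ee_pos'])[:2]-S)/1000
    T=m[2]+r[0]*f[1]-r[1]*f[0]
    print('t',s['time'],'pos',np.round(s['ee_pos'],1),'yaw',round(np.degrees(s['orientation'][2]),1),'F',f.round(1),'m',m.round(3),'axisT',round(T,3),'push',round(T/.0245,1))
E
python3 - <<'E'
from h import *
tq()
s=arm.get_state()
plan(s['ee_pos'],192,[(103,27,-17,192),(103,27,-13,192),(98,27,-13,187.5),(93,27,-12.5,183),(88,27,-12.5,178.5),(83,27,-12,174),(78,27,-12,169.5),(73,27,-12,165)])
E
```

```text
t 9.65 pos [590.8 -81.4 250.8] yaw -168.0 F [ 0.8  0.4 -0.2] m [-0.028 -0.008  0.021] axisT -0.008 push -0.3
103 [0.014, 0.0011] dr 0.0 [596.4 -81. ]
103 [0.0097, 0.0022] dr 0.0 [600.3 -80.1]
98 [0.0053, 0.0039] dr -0.1 [602.4 -78.6]
93 [0.0068, 0.0035] dr -0.1 [605.1 -77.2]
88 [0.0059, 0.0028] dr -0.1 [607.4 -76.1]
83 [0.0073, 0.0021] dr -0.1 [610.4 -75.2]
78 [0.0062, 0.0016] dr -0.1 [612.9 -74.6]
73 [0.0064, 0.0011] dr -0.1 [615.4 -74.2]
```

Emit:
drive_tool(slide=[[0.014,0.001,-0.003],[0.01,0.002,0],[0.0055,0.004,0]], dr=[[0,0,0],[0,0,0],[0,0,-0.1]])

```text
time: 10.02
ee_pos: [602.2, -78.6, 250.6]
orientation: [-3.141, -0.003, -3.013]
force: [-4.7, -1.4, 4.0]
finger_gap: -0.002
```

```bash
python3 -c "
from h import *
tq()"
```

```text
t 10.025 pos [602.2 -78.6 250.6] yaw -172.6 F [-4.7 -1.4  4. ] m [-0.321  1.009 -0.011] axisT 0.13 push 5.3
```

The wing is moving: the axis torque is 0.13 N·m (5.3 N of push), within the given drag range. I'm continuing the arc.

Emit:
drive_tool(slide=[[0.0068,0.0035,0],[0.006,0.003,0],[0.007,0.002,0]], dr=[[0,0,-0.1],[0,0,-0.1],[0,0,-0.1]])

```text
time: 10.4
ee_pos: [609.6, -75.1, 250.4]
orientation: [-3.14, -0.004, 3.034]
force: [-5.7, -1.9, 3.3]
finger_gap: -0.001
```

```bash
python3 -c "
from h import *
tq()"
```

```text
t 10.4 pos [609.6 -75.1 250.4] yaw 173.8 F [-5.7 -1.9  3.3] m [-0.243  1.166 -0.008] axisT 0.171 push 7.0
```

Emit:
drive_tool(slide=[[0.0062,0.0016,0],[0.0064,0.001,0],[0.0064,0.001,0]], dr=[[0,0,-0.1],[0,0,-0.1],[0,0,-0.1]])

```text
time: 10.78
ee_pos: [616.7, -73.5, 250.1]
orientation: [-3.139, -0.005, 2.798]
force: [-6.8, 0.1, 2.8]
finger_gap: 0.0
```

Run:
```python
from h import *
snap('side','side9');snap('top','top9'); tq()
crop('side9',290,130,390,220,8,'s9c')
```

```text
t 10.875 pos [617.  -73.5 250.1] yaw 160.4 F [-5.6 -0.5  3.5] m [-0.098  1.149 -0.045] axisT 0.123 push 5.0
```

View pics/s9c.png

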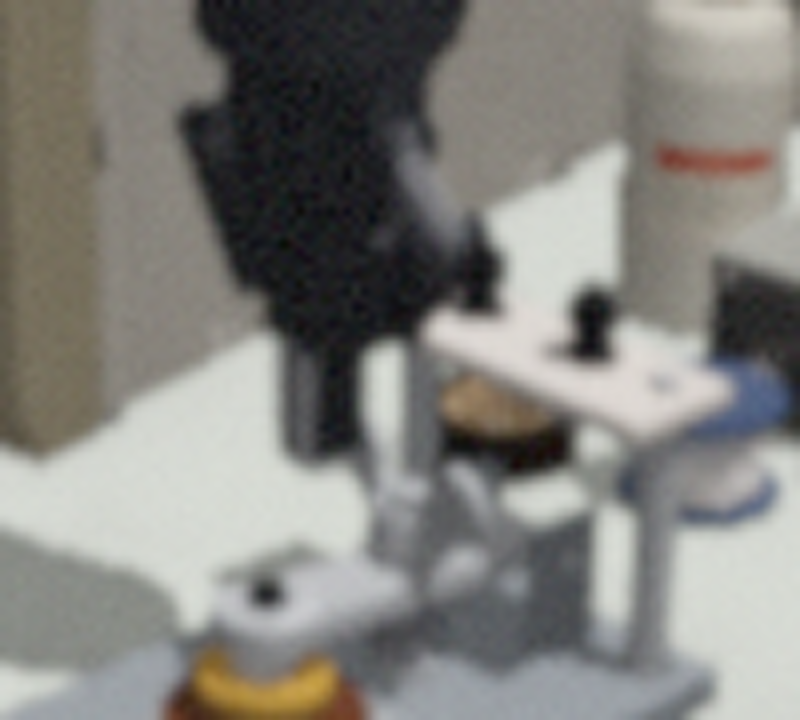

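The left wing has moved about 33° and the fingers are clear of the bridge. I'll take a few more rows while there is room.

Run:
```python
from h import *
plan((617.3,-73.4),160,[(64,27,-11.5,155.5),(59,27,-11.5,151),(54,27,-11.5,146.5)])
```

```text
64 [0.008, -0.002] dr -0.1 [620.5 -74.2]
59 [0.0064, -0.0006] dr -0.1 [623.  -74.4]
54 [0.0063, -0.0012] dr -0.1 [625.6 -74.9]
```

Emit:
drive_tool(slide=[[0.008,-0.002,0],[0.0064,-0.0006,0],[0.0063,-0.0012,0]], dr=[[0,0,-0.1],[0,0,-0.1],[0,0,-0.1]])

```text
time: 11.25
ee_pos: [624.5, -74.2, 249.9]
orientation: [-3.14, -0.007, 2.563]
force: [-8.5, 2.9, 3.0]
finger_gap: -0.001
```

```bash
python3 -c "
from h import *
tq()"
```

```text
t 11.25 pos [624.5 -74.2 249.9] yaw 146.9 F [-8.5  2.9  3. ] m [ 0.508  1.526 -0.105] axisT 0.16 push 6.5
```

Torque is unchanged at 0.16 N·m. I'm backing off, lifting, turning the hand for the opposite wing and looking again.

Emit:
drive_tool(slide=[[-0.02,0.012,0],[-0.01,0.02,0.12],[-0.08,0.12,0.02],[-0.04,0.05,0],[0,0,0]], dr=[[0,0,0],[0,0,0],[0,0,0.22],[0,0,0.22],[0,0,0.22]], hand=0.72)

```text
time: 11.88
ee_pos: [565.9, 7.4, 307.4]
orientation: [3.141, 0.002, 3.093]
force: [0.2, -0.5, 0.1]
finger_gap: 0.144
```

Emit:
drive_tool(slide=[[0,0,0],[0,0,0],[0,0,0],[0,0,0],[0,0,0]], dr=[[0,0,0.22],[0,0,0.22],[0,0,0.22],[0,0,0.22],[0,0,0.22]])

```text
time: 12.5
ee_pos: [567.3, 5.9, 307.0]
orientation: [-3.14, 0.001, -2.328]
force: [0.2, 0.2, 0.3]
finger_gap: 0.141
```

Run:
```python
from h import *
snap('side','side10');snap('top','top10'); tq(); print(arm.get_state()['finger_gap'])
crop('side10',300,130,400,220,8,'s10c');crop('top10',280,120,345,205,9,'t10c')
```

```text
t 12.6 pos [567.3   5.8 306.9] yaw -133.8 F [-0.2  0.3  1.2] m [-0.016 -0.025 -0.064] axisT -0.058 push -2.4
0.13729865166909713
```

View pics/s10c.png

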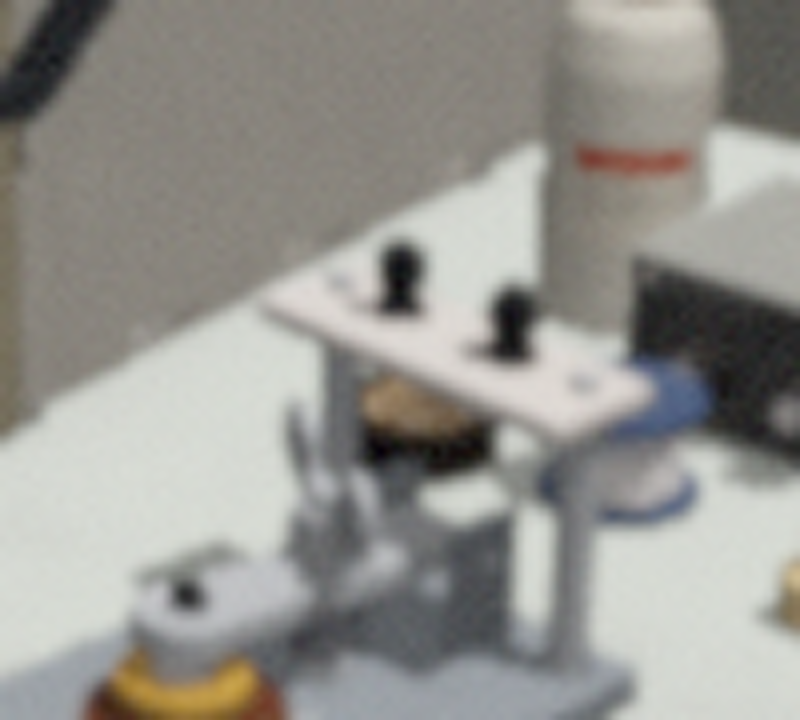

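View pics/t10c.png

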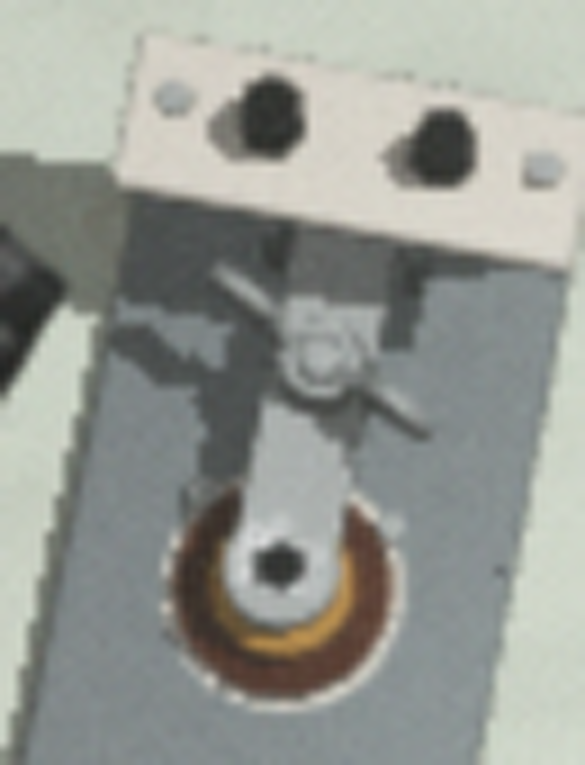

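The wings have turned about 50°. The right tip is at the top crop (428,437), which is -128.5° in world, and the disc is still concentric in its ring. I'm moving over the right wing to cage it between the fingers (12 mm gap, 5 mm wing).

Emit:
drive_tool(slide=[[0.029,-0.109,0],[0.029,-0.109,0],[0.029,-0.108,0],[0,0,-0.09],[0,0,0]], dr=[[0,0,0.118],[0,0,0],[0,0,0],[0,0,0],[0,0,0]])

```text
time: 13.22
ee_pos: [600.4, -125.0, 268.0]
orientation: [3.137, -0.002, -2.245]
force: [-0.1, 0.4, -0.4]
finger_gap: 0.136
```

Run:
```python
from h import *
snap('side','side11'); tq(); print(arm.get_state()['joint_positions'])
crop('side11',300,130,400,220,8,'s11c')
```

```text
t 13.275 pos [ 601.  -124.6  269.5] yaw -128.6 F [0.7 0.4 0.2] m [-0.003  0.037 -0.015] axisT -0.008 push -0.3
[-2.04423271e-01  4.92613631e-01 -1.43611070e-01  9.37449416e-01
  1.16445702e-05 -1.10181640e+00]
```

View pics/s11c.png

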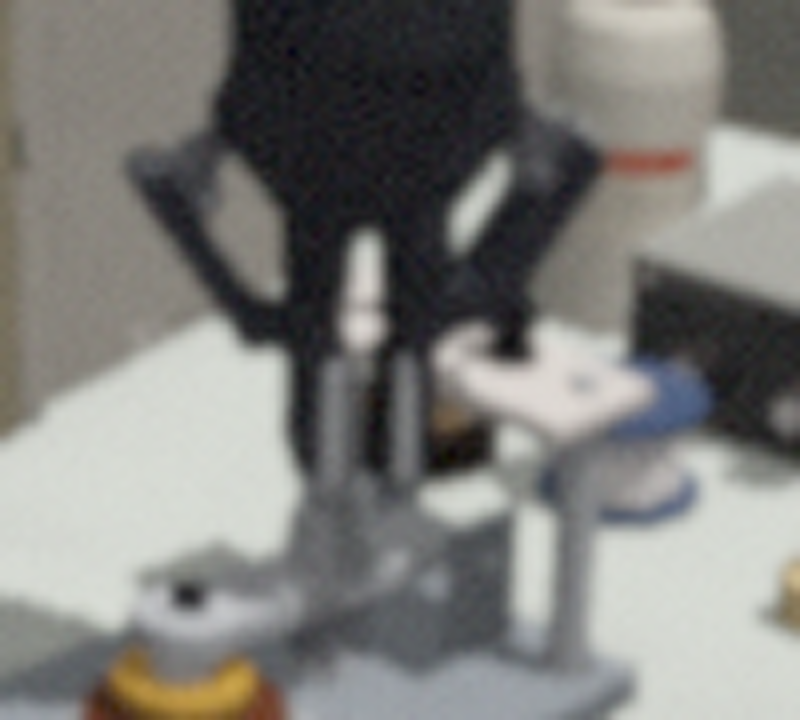

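The wing shows at s11c (370,485) between the fingertips at (330,480) and (402,480). I'm lowering the cage over it.

Emit:
drive_tool(slide=[[0.002,0,-0.02],[0,0,-0.02],[0,0,-0.016],[0,0,0]], dr=[[0,0,0],[0,0,0],[0,0,0],[0,0,0]])

```text
time: 13.78
ee_pos: [602.2, -124.5, 247.3]
orientation: [3.141, -0.001, -2.242]
force: [-0.4, 0.4, -0.1]
finger_gap: 0.138
```

Run:
```python
from h import *
snap('side','side12'); tq();s=arm.get_state()
crop('side12',300,130,400,220,8,'s12c')
a=-128.5
seq=[(a-5*i, 27, 3.0+ (0 if i else 0), 231.4-5*i) for i in range(0,16)]
plan(s['ee_pos'],231.4,seq)
```

```text
t 13.825 pos [ 602.4 -124.6  247.7] yaw -128.5 F [-0.1  0.  -0.4] m [-0.013 -0.024  0.024] axisT 0.022 push 0.9
-128.5 [-0.0065, 0.0046] dr 0.0 [ 599.8 -122.8]
-133.5 [-0.004, 0.0044] dr -0.1111 [ 598.2 -121. ]
-138.5 [-0.0036, 0.0047] dr -0.1111 [ 596.8 -119.1]
-143.5 [-0.0032, 0.005] dr -0.1111 [ 595.5 -117.1]
-148.5 [-0.0028, 0.0052] dr -0.1111 [ 594.4 -115. ]
-153.5 [-0.0023, 0.0055] dr -0.1111 [ 593.5 -112.9]
-158.5 [-0.0018, 0.0056] dr -0.1111 [ 592.8 -110.6]
-163.5 [-0.0013, 0.0058] dr -0.1111 [ 592.3 -108.3]
-168.5 [-0.0008, 0.0059] dr -0.1111 [ 591.9 -105.9]
-173.5 [-0.0003, 0.0059] dr -0.1111 [ 591.8 -103.6]
-178.5 [0.0002, 0.0059] dr -0.1111 [ 591.9 -101.2]
-183.5 [0.0008, 0.0059] dr -0.1111 [592.2 -98.9]
-188.5 [0.0013, 0.0058] dr -0.1111 [592.7 -96.5]
-193.5 [0.0018, 0.0057] dr -0.1111 [593.4 -94.3]
-198.5 [0.0023, 0.0055] dr -0.1111 [594.3 -92.1]
-203.5 [0.0027, 0.0053] dr -0.1111 [595.4 -90. ]
```

View pics/s12c.png

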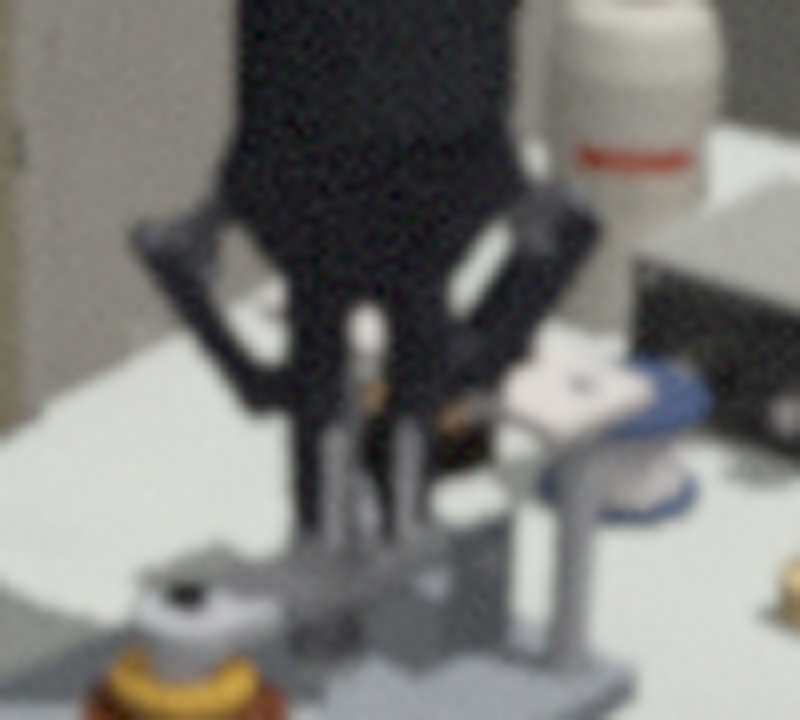

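The wing is caged between the fingers and there is no contact force. I'm driving it in arcs, clockwise through the front.

Emit:
drive_tool(slide=[[-0.0065,0.0046,0],[-0.004,0.0044,0],[-0.0036,0.0047,0],[-0.0032,0.005,0],[-0.0028,0.0052,0]], dr=[[0,0,0],[0,0,-0.111],[0,0,-0.111],[0,0,-0.111],[0,0,-0.111]])

```text
time: 14.45
ee_pos: [595.5, -116.2, 248.3]
orientation: [-3.137, 0.001, -2.595]
force: [1.9, -4.1, -2.3]
finger_gap: 0.141
```

```bash
python3 -c "
from h import *
tq()"
```

```text
t 14.45 pos [ 595.5 -116.2  248.3] yaw -148.7 F [ 1.9 -4.1 -2.3] m [-0.767 -0.524  0.073] axisT 0.193 push 7.9
```

Emit:
drive_tool(slide=[[-0.0023,0.0055,0],[-0.0018,0.0056,0],[-0.0013,0.0058,0],[-0.0008,0.0059,0],[-0.0003,0.0059,0]], dr=[[0,0,-0.111],[0,0,-0.111],[0,0,-0.111],[0,0,-0.111],[0,0,-0.111]])

```text
time: 15.08
ee_pos: [591.9, -104.9, 247.9]
orientation: [-3.138, -0.0, -3.031]
force: [0.4, -4.0, -3.0]
finger_gap: 0.141
```

```bash
python3 -c "
from h import *
tq()"
```

```text
t 15.075 pos [ 591.9 -104.9  247.9] yaw -173.7 F [ 0.4 -4.  -3. ] m [-0.983 -0.088  0.028] axisT 0.137 push 5.6
```

About 92° turned in total, torque steady near 0.14 N·m. From here the pad could reach the disc, so I'm taking finer calls.

Run:
```python
from h import *
plan((591.8,-103.6),186.5,[(-173.5-4*i,27,3,186.5-4*i) for i in range(1,28)])
```

```text
-177.5 [0.0002, 0.0048] dr -0.0889 [ 591.9 -101.7]
-181.5 [0.0005, 0.0047] dr -0.0889 [592.1 -99.8]
-185.5 [0.0008, 0.0047] dr -0.0889 [592.4 -97.9]
-189.5 [0.0011, 0.0046] dr -0.0889 [592.9 -96.1]
-193.5 [0.0015, 0.0045] dr -0.0889 [593.4 -94.3]
-197.5 [0.0018, 0.0044] dr -0.0889 [594.2 -92.5]
-201.5 [0.0021, 0.0043] dr -0.0889 [595.  -90.8]
-205.5 [0.0024, 0.0041] dr -0.0889 [595.9 -89.2]
-209.5 [0.0026, 0.0039] dr -0.0889 [597.  -87.6]
-213.5 [0.0029, 0.0037] dr -0.0889 [598.1 -86.1]
-217.5 [0.0032, 0.0035] dr -0.0889 [599.4 -84.7]
-221.5 [0.0034, 0.0033] dr -0.0889 [600.8 -83.4]
-225.5 [0.0036, 0.0031] dr -0.0889 [602.2 -82.1]
-229.5 [0.0038, 0.0028] dr -0.0889 [603.7 -81. ]
-233.5 [0.004, 0.0025] dr -0.0889 [605.4 -80. ]
-237.5 [0.0042, 0.0022] dr -0.0889 [607.  -79.1]
-241.5 [0.0043, 0.0019] dr -0.0889 [608.8 -78.3]
-245.5 [0.0045, 0.0016] dr -0.0889 [610.5 -77.7]
-249.5 [0.0046, 0.0013] dr -0.0889 [612.4 -77.2]
-253.5 [0.0046, 0.001] dr -0.0889 [614.2 -76.8]
-257.5 [0.0047, 0.0007] dr -0.0889 [616.1 -76.5]
-261.5 [0.0047, 0.0003] dr -0.0889 [618.  -76.4]
-265.5 [0.0047, 0.0] dr -0.0889 [619.9 -76.3]
-269.5 [0.0047, -0.0003] dr -0.0889 [621.8 -76.5]
-273.5 [0.0047, -0.0006] dr -0.0889 [623.6 -76.7]
-277.5 [0.0046, -0.001] dr -0.0889 [625.5 -77.1]
-281.5 [0.0046, -0.0013] dr -0.0889 [627.3 -77.6]
```

Emit:
drive_tool(slide=[[0,0.0047,0],[0.0004,0.0047,0],[0.0007,0.0047,0]], dr=[[0,0,-0.089],[0,0,-0.089],[0,0,-0.089]])

```text
time: 15.45
ee_pos: [591.9, -99.2, 247.6]
orientation: [-3.138, -0.001, 3.043]
force: [-0.7, -5.0, -3.9]
finger_gap: 0.139
```

```bash
python3 -c "
from h import *
tq()"
```

```text
t 15.45 pos [591.9 -99.2 247.6] yaw 174.3 F [-0.7 -5.  -3.9] m [-0.954  0.084  0.037] axisT 0.174 push 7.1
```

```bash
cat >> h.py <<'E'
def tqa(n=5):
    o=[]
    for i in range(n):
        arm.snapshot('top'); s=arm.get_state(); f=np.array(s['force']);m=np.array(s['ft_torque']);p=np.array(s['ee_pos']);r=(p[:2]-S)/1000
        a=np.arctan2(-np.sin(s['orientation'][2]),-np.cos(s['orientation'][2]));
        a=s['orientation'][2]; t=np.array([np.sin(a),-np.cos(a)])
        o.append([*f,m[2],m[2]+r[0]*f[1]-r[1]*f[0],-(f[:2]@t)])
    o=np.array(o); q=o.mean(0); d=(p[:2]-S)@t
    print('t',s['time'],'p',p.round(1),'yaw',round(np.degrees(a)%360,1),'d',round(d,2),'wing~',round(np.degrees(a)-np.degrees((d-3.35)/-26),1),'F',q[:3].round(2),'mz',q[3].round(3),'T',q[4].round(3),'sd',(o[:,4].std()/n**.5).round(3),'push',(q[4]/.0245).round(1),'Ftan',q[5].round(1))
E
python3 -c "
from h import *
tqa()"
```

```text
t 15.7 p [591.9 -98.6 247.6] yaw 174.6 d 2.28 wing~ 172.2 F [-1.03 -4.49 -3.03] mz 0.025 T 0.151 sd 0.012 push 6.2 Ftan 4.6
```

Emit:
drive_tool(slide=[[0.0011,0.0046,0],[0.0015,0.0045,0],[0.0018,0.0044,0]], dr=[[0,0,-0.089],[0,0,-0.089],[0,0,-0.089]])

```text
time: 16.08
ee_pos: [593.4, -92.9, 247.5]
orientation: [-3.14, -0.002, 2.835]
force: [-2.0, -4.2, -4.0]
finger_gap: 0.139
```

```bash
python3 -c "
from h import *
tq();tqa()"
```

```text
t 16.075 pos [593.4 -92.9 247.5] yaw 162.4 F [-2.  -4.2 -4. ] m [-0.922  0.289 -0.029] axisT 0.099 push 4.1
t 16.325 p [593.4 -92.7 247.5] yaw 162.6 d 2.66 wing~ 161.1 F [-2.36 -4.08 -3.09] mz 0.039 T 0.169 sd 0.014 push 6.9 Ftan 4.6
```

```bash
sed -i "s#np.degrees((d-3.35)/-26)#np.degrees((d-3.35)/26)#" h.py
```

Emit:
drive_tool(slide=[[0.0021,0.0043,0],[0.0024,0.0041,0],[0.0026,0.0039,0]], dr=[[0,0,-0.089],[0,0,-0.089],[0,0,-0.089]])

```text
time: 16.7
ee_pos: [596.0, -87.7, 247.4]
orientation: [-3.14, -0.003, 2.625]
force: [-3.7, -3.3, -3.3]
finger_gap: 0.137
```

```bash
python3 -c "
from h import *
tq();tqa()"
```

```text
t 16.7 pos [596.  -87.7 247.4] yaw 150.4 F [-3.7 -3.3 -3.3] m [-0.853  0.664  0.045] axisT 0.18 push 7.3
t 16.95 p [596.2 -87.6 247.6] yaw 150.6 d 2.66 wing~ 152.1 F [-4.49 -2.9  -3.12] mz 0.022 T 0.159 sd 0.012 push 6.5 Ftan 4.7
```

Emit:
drive_tool(slide=[[0.0029,0.0037,0],[0.0032,0.0035,0],[0.0034,0.0033,0]], dr=[[0,0,-0.089],[0,0,-0.089],[0,0,-0.089]])

```text
time: 17.32
ee_pos: [599.7, -83.3, 247.4]
orientation: [-3.14, -0.003, 2.416]
force: [-5.3, -2.4, -2.5]
finger_gap: 0.138
```

```bash
python3 -c "
from h import *
tq();tqa()"
```

```text
t 17.325 pos [599.7 -83.3 247.4] yaw 138.4 F [-5.3 -2.4 -2.5] m [-0.551  0.992  0.044] axisT 0.198 push 8.1
t 17.575 p [600.  -83.2 247.6] yaw 138.6 d 2.65 wing~ 140.1 F [-5.01 -1.7  -2.35] mz 0.015 T 0.149 sd 0.01 push 6.1 Ftan 4.6
```

Emit:
drive_tool(slide=[[0.0036,0.0031,0],[0.0038,0.0028,0],[0.004,0.0025,0]], dr=[[0,0,-0.089],[0,0,-0.089],[0,0,-0.089]])

```text
time: 17.95
ee_pos: [604.2, -79.7, 247.4]
orientation: [-3.14, -0.003, 2.207]
force: [-5.6, -2.4, -3.1]
finger_gap: 0.137
```

```bash
python3 -c "
from h import *
tq();tqa();snap('side','side13')
crop('side13',290,130,390,225,8,'s13c')"
```

```text
t 17.95 pos [604.2 -79.7 247.4] yaw 126.4 F [-5.6 -2.4 -3.1] m [-0.345  1.063  0.023] axisT 0.191 push 7.8
t 18.2 p [604.4 -79.6 247.5] yaw 126.6 d 2.54 wing~ 128.4 F [-4.69 -1.04 -2.81] mz 0.001 T 0.129 sd 0.011 push 5.2 Ftan 4.4
```

View pics/s13c.png

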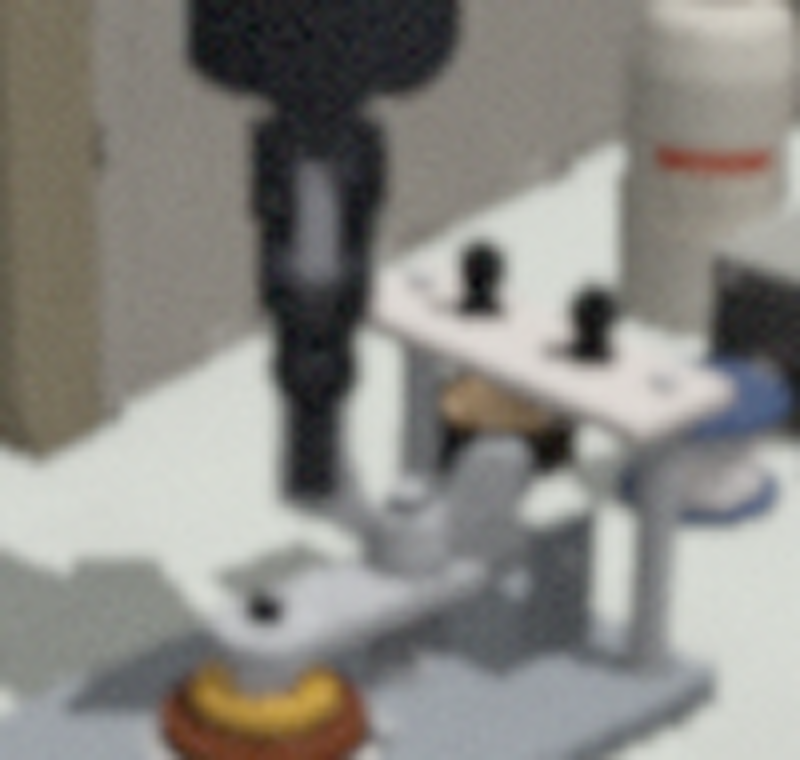

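The pad is still slightly above the disc, with a dark gap at s13c (260,730). I'm continuing.

Emit:
drive_tool(slide=[[0.0042,0.0022,0],[0.0043,0.0019,0],[0.0045,0.0016,0]], dr=[[0,0,-0.089],[0,0,-0.089],[0,0,-0.089]])

```text
time: 18.62
ee_pos: [609.4, -77.3, 247.3]
orientation: [-3.14, -0.003, 1.997]
force: [-6.5, -0.1, -3.4]
finger_gap: 0.142
```

```bash
python3 -c "
from h import *
tq();tqa()"
```

```text
t 18.625 pos [609.4 -77.3 247.3] yaw 114.4 F [-6.5 -0.1 -3.4] m [-0.041  1.14   0.041] axisT 0.213 push 8.7
t 18.875 p [609.7 -77.1 247.4] yaw 114.6 d 2.48 wing~ 116.5 F [-5.16  0.25 -2.9 ] mz 0.012 T 0.145 sd 0.016 push 5.9 Ftan 4.6
```

Emit:
drive_tool(slide=[[0.0046,0.0013,0],[0.0046,0.001,0],[0.0047,0.0007,0]], dr=[[0,0,-0.089],[0,0,-0.089],[0,0,-0.089]])

```text
time: 19.25
ee_pos: [615.0, -75.8, 247.3]
orientation: [-3.139, -0.004, 1.788]
force: [-5.3, 0.9, -4.1]
finger_gap: 0.14
```

```bash
python3 -c "
from h import *
tq();tqa()"
```

```text
t 19.25 pos [615.  -75.8 247.3] yaw 102.4 F [-5.3  0.9 -4.1] m [0.131 1.137 0.027] axisT 0.169 push 6.9
t 19.5 p [615.3 -75.8 247.4] yaw 102.6 d 2.41 wing~ 104.7 F [-4.94  1.37 -2.67] mz 0.034 T 0.166 sd 0.005 push 6.8 Ftan 4.5
```

Emit:
drive_tool(slide=[[0.0047,0.0003,0],[0.0047,0,0],[0.0047,-0.0003,0]], dr=[[0,0,-0.089],[0,0,-0.089],[0,0,-0.089]])

```text
time: 19.88
ee_pos: [620.8, -75.6, 247.3]
orientation: [-3.139, -0.004, 1.579]
force: [-5.1, 1.9, -3.6]
finger_gap: 0.137
```

```bash
python3 -c "
from h import *
tq();tqa();snap('side','side14')
crop('side14',290,130,390,225,8,'s14c')"
```

```text
t 19.875 pos [620.8 -75.6 247.3] yaw 90.5 F [-5.1  1.9 -3.6] m [0.41  1.086 0.005] axisT 0.151 push 6.2
t 20.125 p [621.1 -75.6 247.5] yaw 90.6 d 2.37 wing~ 92.8 F [-4.81  1.93 -3.09] mz 0.028 T 0.166 sd 0.012 push 6.8 Ftan 4.8
```

View pics/s14c.png

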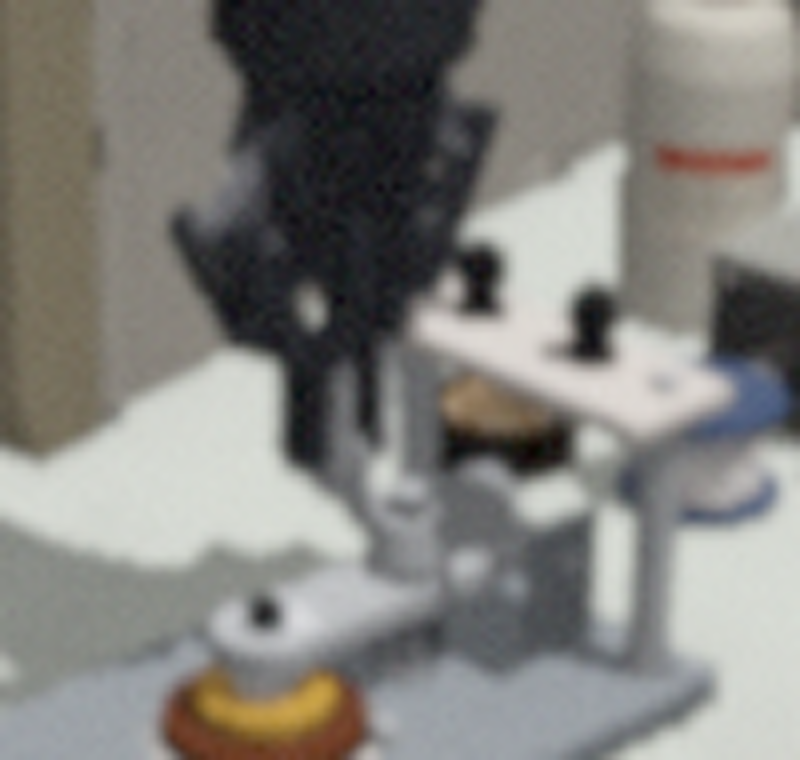

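About 190° turned with the torque unchanged, so the pad is just about at the disc. Three more rows, then I'll swap to the other wing.

Emit:
drive_tool(slide=[[0.0047,-0.0006,0],[0.0046,-0.001,0],[0.0046,-0.0013,0]], dr=[[0,0,-0.089],[0,0,-0.089],[0,0,-0.089]])

```text
time: 20.55
ee_pos: [626.5, -76.6, 247.3]
orientation: [-3.139, -0.003, 1.369]
force: [-4.9, 2.9, -3.5]
finger_gap: 0.14
```

```bash
python3 -c "
from h import *
tq();tqa()"
```

```text
t 20.55 pos [626.5 -76.6 247.3] yaw 78.5 F [-4.9  2.9 -3.5] m [0.437 0.93  0.029] axisT 0.182 push 7.4
t 20.8 p [626.8 -76.8 247.6] yaw 78.6 d 2.41 wing~ 80.7 F [-4.19  2.73 -3.03] mz 0.015 T 0.149 sd 0.024 push 6.1 Ftan 4.7
```

Backing off, lifting and moving over to the opposite wing. The same hand angle suits it by half-turn symmetry.

Emit:
drive_tool(slide=[[-0.007,0.001,0],[0,0,0.1],[-0.012,-0.067,0.01],[-0.012,-0.067,0],[0,0,0]], dr=[[0,0,0],[0,0,0],[0,0,0.02],[0,0,0.02],[0,0,0]])

```text
time: 21.42
ee_pos: [616.2, -132.8, 293.8]
orientation: [3.135, 0.0, 1.399]
force: [0.3, -0.3, -0.4]
finger_gap: 0.135
```

Run:
```python
from h import *
snap('side','side15');snap('top','top15'); tq()
crop('side15',290,130,390,225,8,'s15c')
crop('top15',280,120,345,205,9,'t15c')
```

```text
t 21.525 pos [ 615.9 -131.2  293. ] yaw 80.2 F [-0.3  0.1  0.3] m [-0.012  0.059 -0.046] axisT -0.055 push -2.2
```

View pics/s15c.png

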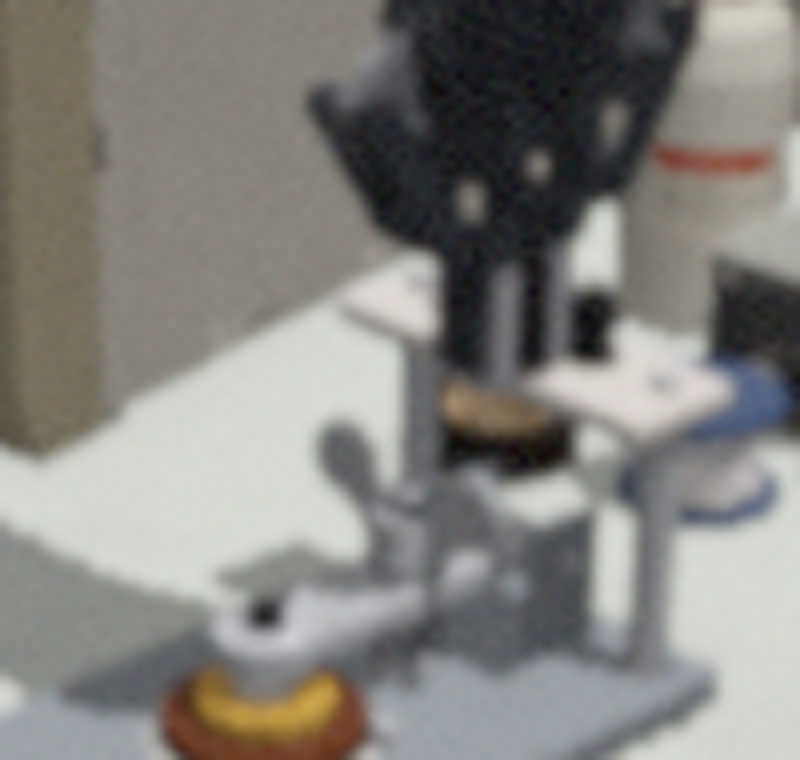

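View pics/t15c.png

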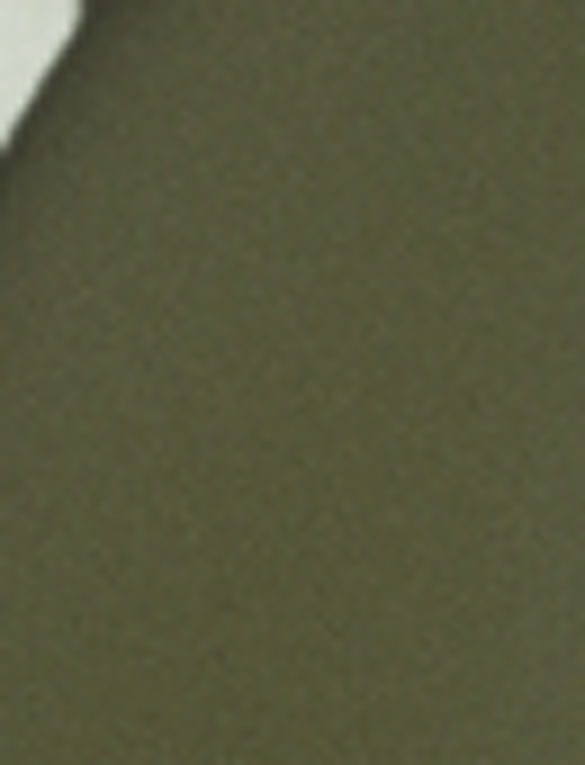

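Run:
```python
from h import *
def c(P): return ((proj('side',[P])[0]-[290,130]+.5)*8).round()
print('tip',c([615.9,-131.2,120]),'down',c([615.9,-131.2,77]))
for a in(-92,-96,-99,-102,-106):
  for r in (12.5,24.5,36.5):
    p=pos(a,r,0); print(a,r,c([*p,76]), end=' ')
  p=pos(a,24.5,0); print('top',c([*p,87]))
for a in(74,78,81,84,88):
  p=pos(a,24.5,0); print(a,'top',c([*p,87]),c([*pos(a,24.5,0),75]))
crop('side15',325,175,365,210,18,'s15d')
```

```text
tip [491. 371.] down [486. 511.]
-92 12.5 [446. 495.] -92 24.5 [481. 508.] -92 36.5 [516. 520.] top [482. 473.]
-96 12.5 [444. 496.] -96 24.5 [477. 510.] -96 36.5 [510. 524.] top [478. 475.]
-99 12.5 [443. 497.] -99 24.5 [474. 511.] -99 36.5 [505. 526.] top [475. 476.]
-102 12.5 [441. 498.] -102 24.5 [471. 513.] -102 36.5 [501. 528.] top [472. 478.]
-106 12.5 [439. 499.] -106 24.5 [466. 515.] -106 36.5 [494. 531.] top [467. 479.]
74 top [358. 418.] [358. 455.]
78 top [354. 419.] [353. 457.]
81 top [351. 421.] [350. 458.]
84 top [348. 422.] [347. 459.]
88 top [344. 424.] [343. 461.]
```

View pics/s15d.png

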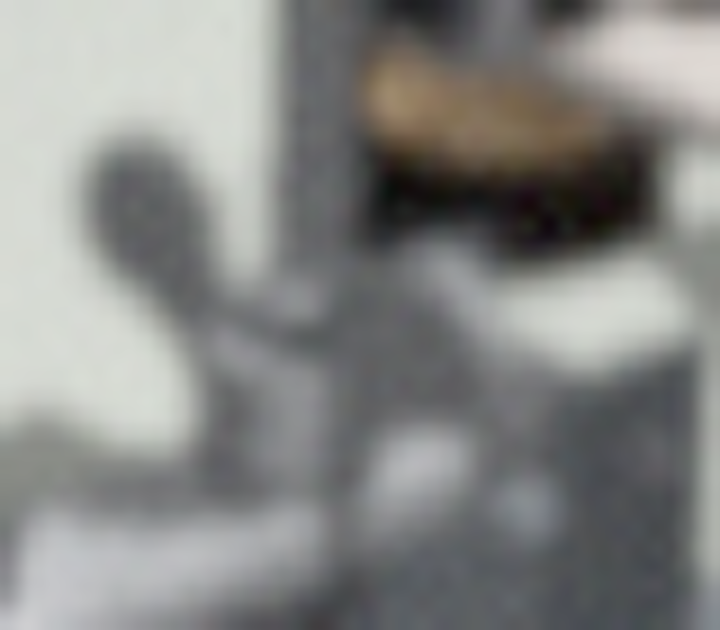

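The left tab top is at s15d (135,140) and the right tab at about (430,310), so the wing axis is near 84°/-96°. That agrees with the tracked -98° within the cage's ±7°. I'm lowering over the right wing in small steps.

Emit:
drive_tool(slide=[[-0.002,0.003,-0.05],[0,0,-0.03],[0,0,0]], dr=[[0,0,0.03],[0,0,0],[0,0,0]])

```text
time: 21.9
ee_pos: [613.8, -129.1, 258.8]
orientation: [-3.14, -0.0, 1.424]
force: [0.1, 1.3, 0.0]
finger_gap: 0.138
```

Emit:
drive_tool(slide=[[0,0,-0.018],[0,0,-0.018],[0,0,0]], dr=[[0,0,0],[0,0,0],[0,0,0]])

```text
time: 22.28
ee_pos: [613.8, -129.8, 244.9]
orientation: [-3.14, -0.0, 1.424]
force: [-0.6, 0.6, -0.6]
finger_gap: 0.143
```

Run:
```python
from h import *
snap('side','side16'); tq(); print(arm.get_state()['joint_positions'])
crop('side16',290,130,390,225,8,'s16c')
```

```text
t 22.325 pos [ 613.9 -129.9  245.2] yaw 81.6 F [-0.6  0.2 -0. ] m [ 0.02  -0.034  0.005] axisT -0.012 push -0.5
[-2.08496370e-01  5.33469217e-01 -1.40543361e-01  8.97420177e-01
  1.38688407e-05  1.50958072e+00]
```

View pics/s16c.png

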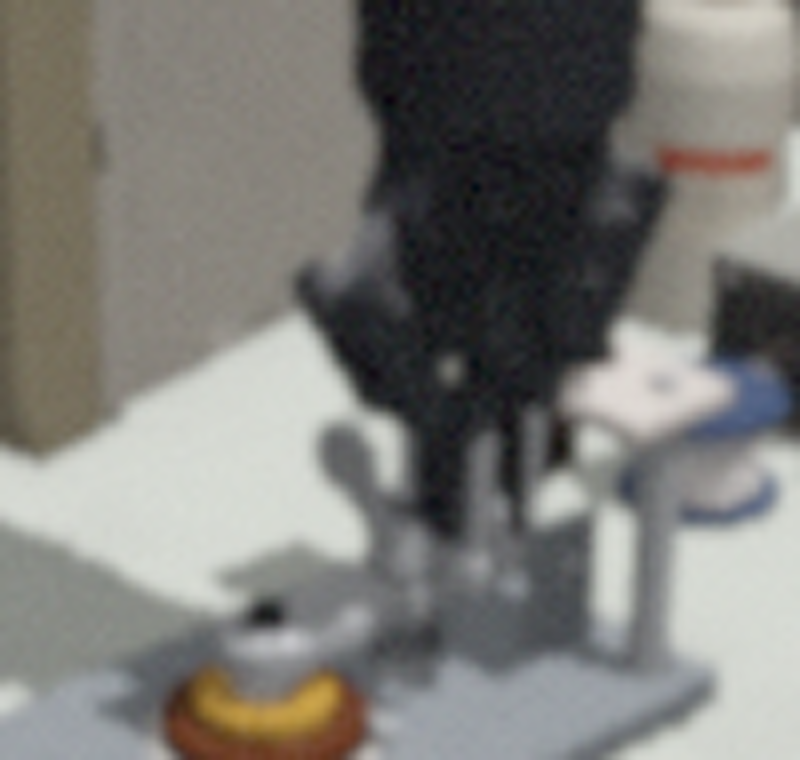

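There is no contact force while lowering, so the wing is in the cage. I'm driving on in 4° rows with torque checks.

Run:
```python
from h import *
plan((613.9,-129.9),81.6,[(-98.4,27,3,81.6)]+[(-98.4-4*i,27,3,81.6-4*i) for i in range(1,24)])
```

```text
-98.4 [-0.0045, 0.0003] dr 0.0 [ 612.1 -129.8]
-102.4 [-0.0045, 0.0014] dr -0.0889 [ 610.3 -129.2]
-106.4 [-0.0044, 0.0017] dr -0.0889 [ 608.5 -128.6]
-110.4 [-0.0043, 0.002] dr -0.0889 [ 606.8 -127.8]
-114.4 [-0.0042, 0.0023] dr -0.0889 [ 605.1 -126.8]
-118.4 [-0.004, 0.0026] dr -0.0889 [ 603.5 -125.8]
-122.4 [-0.0038, 0.0028] dr -0.0889 [ 602.  -124.7]
-126.4 [-0.0036, 0.0031] dr -0.0889 [ 600.6 -123.5]
-130.4 [-0.0034, 0.0033] dr -0.0889 [ 599.2 -122.1]
-134.4 [-0.0031, 0.0036] dr -0.0889 [ 598.  -120.7]
-138.4 [-0.0029, 0.0038] dr -0.0889 [ 596.8 -119.2]
-142.4 [-0.0026, 0.004] dr -0.0889 [ 595.8 -117.6]
-146.4 [-0.0023, 0.0041] dr -0.0889 [ 594.9 -115.9]
-150.4 [-0.002, 0.0043] dr -0.0889 [ 594.  -114.2]
-154.4 [-0.0017, 0.0044] dr -0.0889 [ 593.4 -112.5]
-158.4 [-0.0014, 0.0045] dr -0.0889 [ 592.8 -110.7]
-162.4 [-0.0011, 0.0046] dr -0.0889 [ 592.4 -108.8]
-166.4 [-0.0008, 0.0047] dr -0.0889 [ 592.1 -106.9]
-170.4 [-0.0004, 0.0047] dr -0.0889 [ 591.9 -105. ]
-174.4 [-0.0001, 0.0047] dr -0.0889 [ 591.8 -103.1]
-178.4 [0.0002, 0.0047] dr -0.0889 [ 591.9 -101.3]
-182.4 [0.0006, 0.0047] dr -0.0889 [592.1 -99.4]
-186.4 [0.0009, 0.0047] dr -0.0889 [592.5 -97.5]
-190.4 [0.0012, 0.0046] dr -0.0889 [593.  -95.7]
```

Emit:
drive_tool(slide=[[-0.0045,0.0003,0],[-0.0045,0.0014,0],[-0.0044,0.0017,0]], dr=[[0,0,0],[0,0,-0.089],[0,0,-0.089]])

```text
time: 22.7
ee_pos: [610.4, -128.8, 246.2]
orientation: [3.136, -0.001, 1.282]
force: [5.1, -0.8, -3.6]
finger_gap: 0.142
```

```bash
sed -i "s/'push',(q\[4\]/'push',(q[4]/" h.py; python3 -c "
from h import *
tq();tqa()"
```

```text
t 22.7 pos [ 610.4 -128.8  246.2] yaw 73.4 F [ 5.1 -0.8 -3.6] m [-0.161 -0.937 -0.024] axisT 0.113 push 4.6
t 22.95 p [ 609.7 -128.8  246. ] yaw 73.6 d -1.81 wing~ 85.0 F [ 4.74 -0.93 -2.25] mz 0.033 T 0.161 sd 0.014 push 6.6 Ftan -4.8
```

Run:
```python
s=open('h.py').read()
s=s.replace("a=s['orientation'][2]; t=","a=s['orientation'][2]; a=a if (np.array([np.cos(a),np.sin(a)])@r)>0 else a-np.pi; t=")
open('h.py','w').write(s)
```

Emit:
drive_tool(slide=[[-0.0043,0.002,0],[-0.0042,0.0023,0]], dr=[[0,0,-0.089],[0,0,-0.089]])

```text
time: 23.2
ee_pos: [606.0, -127.1, 245.9]
orientation: [3.139, -0.0, 1.142]
force: [4.6, -1.1, -2.6]
finger_gap: 0.138
```

```bash
python3 -c "
from h import *
tq();tqa()"
```

```text
t 23.2 pos [ 606.  -127.1  245.9] yaw 65.5 F [ 4.6 -1.1 -2.6] m [-0.306 -0.943  0.046] axisT 0.169 push 6.9
t 23.45 p [ 605.7 -127.   245.8] yaw 245.6 d 2.42 wing~ -112.3 F [ 3.97 -1.58 -1.17] mz 0.034 T 0.149 sd 0.014 push 6.1 Ftan 4.3
```

Emit:
drive_tool(slide=[[-0.004,0.0026,0],[-0.0038,0.0028,0]], dr=[[0,0,-0.089],[0,0,-0.089]])

```text
time: 23.7
ee_pos: [602.5, -124.9, 245.7]
orientation: [3.14, 0.0, 1.003]
force: [4.3, -2.2, -2.0]
finger_gap: 0.141
```

```bash
python3 -c "
from h import *
tq();tqa()"
```

```text
t 23.7 pos [ 602.5 -124.9  245.7] yaw 57.5 F [ 4.3 -2.2 -2. ] m [-0.423 -0.914  0.022] axisT 0.151 push 6.2
t 23.95 p [ 602.2 -124.8  245.6] yaw 237.6 d 2.74 wing~ -121.1 F [ 4.   -2.43 -0.56] mz 0.036 T 0.162 sd 0.012 push 6.6 Ftan 4.7
```

Emit:
drive_tool(slide=[[-0.0036,0.0031,0],[-0.0034,0.0033,0]], dr=[[0,0,-0.089],[0,0,-0.089]])

```text
time: 24.2
ee_pos: [599.5, -122.4, 245.6]
orientation: [3.141, 0.0, 0.863]
force: [4.1, -3.1, -0.5]
finger_gap: 0.141
```

```bash
python3 -c "
from h import *
tq();tqa()"
```

```text
t 24.2 pos [ 599.5 -122.4  245.6] yaw 49.4 F [ 4.1 -3.1 -0.5] m [-0.519 -0.809  0.013] axisT 0.15 push 6.1
t 24.45 p [ 599.3 -122.2  245.5] yaw 229.6 d 2.87 wing~ -129.3 F [ 3.27 -2.98 -0.78] mz 0.031 T 0.151 sd 0.016 push 6.1 Ftan 4.4
```

Emit:
drive_tool(slide=[[-0.0031,0.0036,0]], dr=[[0,0,-0.089]])

```text
time: 24.58
ee_pos: [598.3, -121.0, 245.5]
orientation: [3.141, 0.0, 0.793]
force: [4.0, -2.6, -2.1]
finger_gap: 0.14
```

```bash
python3 -c "
from h import *
tq();tqa()
snap('side','side17');crop('side17',300,190,345,225,16,'s17c')"
```

```text
t 24.575 pos [ 598.3 -121.   245.5] yaw 45.5 F [ 4.  -2.6 -2.1] m [-0.675 -0.747 -0.006] axisT 0.118 push 4.8
t 24.825 p [ 598.  -120.8  245.5] yaw 225.6 d 2.9 wing~ -133.4 F [ 2.8  -3.07 -0.77] mz 0.027 T 0.139 sd 0.011 push 5.7 Ftan 4.1
```

View pics/s17c.png

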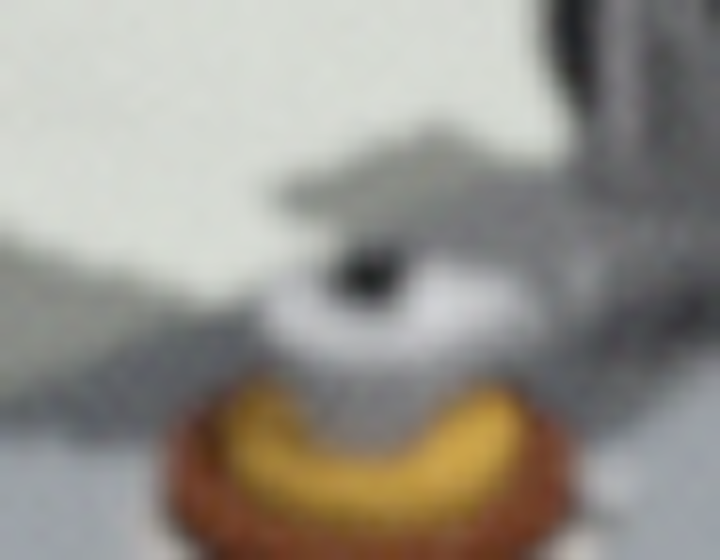

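The pad is almost on the disc now; hardly any gap shows at s17c (370,515). I'm taking single rows with a torque reading each.

Emit:
drive_tool(slide=[[-0.0029,0.0038,0]], dr=[[0,0,-0.089]])

```text
time: 25.0
ee_pos: [597.1, -119.4, 245.5]
orientation: [3.141, 0.001, 0.723]
force: [3.1, -3.7, -1.2]
finger_gap: 0.139
```

```bash
python3 -c "
from h import *
tq();tqa()"
```

```text
t 25.0 pos [ 597.1 -119.4  245.5] yaw 41.4 F [ 3.1 -3.7 -1.2] m [-0.791 -0.738  0.001] axisT 0.131 push 5.3
t 25.25 p [ 596.9 -119.3  245.4] yaw 221.6 d 2.9 wing~ -137.4 F [ 3.03 -3.42 -1.04] mz 0.029 T 0.152 sd 0.014 push 6.2 Ftan 4.6
```

Emit:
drive_tool(slide=[[-0.0026,0.004,0]], dr=[[0,0,-0.089]])

```text
time: 25.38
ee_pos: [596.1, -117.9, 245.5]
orientation: [3.141, 0.001, 0.653]
force: [4.1, -4.3, -1.6]
finger_gap: 0.141
```

```bash
python3 -c "
from h import *
tq();tqa()"
```

```text
t 25.375 pos [ 596.1 -117.9  245.5] yaw 37.4 F [ 4.1 -4.3 -1.6] m [-0.917 -0.636  0.042] axisT 0.2 push 8.2
t 25.625 p [ 595.8 -117.7  245.4] yaw 217.6 d 2.86 wing~ -141.4 F [ 2.36 -4.53 -0.9 ] mz 0.018 T 0.156 sd 0.007 push 6.4 Ftan 5.0
```

Emit:
drive_tool(slide=[[-0.0023,0.0041,0]], dr=[[0,0,-0.089]])

```text
time: 25.75
ee_pos: [595.2, -116.3, 245.4]
orientation: [3.141, 0.001, 0.583]
force: [2.6, -5.3, -2.1]
finger_gap: 0.144
```

```bash
python3 -c "
from h import *
tq();tqa()"
```

```text
t 25.75 pos [ 595.2 -116.3  245.4] yaw 33.4 F [ 2.6 -5.3 -2.1] m [-1.09  -0.632  0.025] axisT 0.185 push 7.6
t 26.0 p [ 594.9 -116.1  245.4] yaw 213.6 d 2.76 wing~ -145.1 F [ 2.68 -4.44 -1.59] mz 0.047 T 0.188 sd 0.014 push 7.7 Ftan 5.2
```

Torque is rising (5.0, then 5.2 N tangential), so the pad has met the disc near -140°. I'm going on in single rows.

Emit:
drive_tool(slide=[[-0.002,0.0043,0]], dr=[[0,0,-0.089]])

```text
time: 26.12
ee_pos: [594.3, -114.7, 245.4]
orientation: [3.14, 0.001, 0.514]
force: [3.1, -5.4, -2.9]
finger_gap: 0.141
```

```bash
python3 -c "
from h import *
tq();tqa(6)"
```

```text
t 26.125 pos [ 594.3 -114.7  245.4] yaw 29.4 F [ 3.1 -5.4 -2.9] m [-1.191 -0.665  0.053] axisT 0.222 push 9.0
t 26.425 p [ 594.2 -114.5  245.3] yaw 209.5 d 2.65 wing~ -148.9 F [ 2.66 -4.97 -1.93] mz 0.02 T 0.173 sd 0.009 push 7.0 Ftan 5.6
```

Emit:
drive_tool(slide=[[-0.0017,0.0044,0]], dr=[[0,0,-0.089]])

```text
time: 26.55
ee_pos: [593.6, -113.0, 245.4]
orientation: [3.14, 0.001, 0.444]
force: [2.9, -6.0, -2.9]
finger_gap: 0.138
```

```bash
python3 -c "
from h import *
tq();tqa(6)"
```

```text
t 26.55 pos [ 593.6 -113.   245.4] yaw 25.4 F [ 2.9 -6.  -2.9] m [-1.314 -0.578  0.064] axisT 0.243 push 9.9
t 26.85 p [ 593.5 -112.9  245.3] yaw 205.5 d 2.55 wing~ -152.7 F [ 3.21 -5.38 -1.89] mz 0.036 T 0.204 sd 0.01 push 8.3 Ftan 6.2
```

The slope is about 1 N of push per 0.1 rad, which means about 22 N of clamping now. I'm continuing one row at a time.

Emit:
drive_tool(slide=[[-0.0014,0.0046,0]], dr=[[0,0,-0.089]])

```text
time: 26.98
ee_pos: [593.0, -111.3, 245.3]
orientation: [3.14, 0.001, 0.374]
force: [3.0, -6.2, -3.2]
finger_gap: 0.138
```

```bash
python3 -c "
from h import *
tq();tqa(6)"
```

```text
t 26.975 pos [ 593.  -111.3  245.3] yaw 21.4 F [ 3.  -6.2 -3.2] m [-1.391 -0.6    0.089] axisT 0.274 push 11.2
t 27.275 p [ 592.9 -111.2  245.2] yaw 201.5 d 2.46 wing~ -156.5 F [ 3.02 -5.93 -2.29] mz 0.062 T 0.24 sd 0.011 push 9.8 Ftan 6.6
```

Emit:
drive_tool(slide=[[-0.0011,0.0047,0]], dr=[[0,0,-0.089]])

```text
time: 27.4
ee_pos: [592.5, -109.6, 245.3]
orientation: [3.139, 0.001, 0.304]
force: [3.6, -6.8, -2.6]
finger_gap: 0.142
```

```bash
python3 -c "
from h import *
tq();tqa(6)"
```

```text
t 27.4 pos [ 592.5 -109.6  245.3] yaw 17.4 F [ 3.6 -6.8 -2.6] m [-1.556 -0.573  0.084] axisT 0.285 push 11.6
t 27.7 p [ 592.4 -109.4  245.2] yaw 197.5 d 2.37 wing~ -160.3 F [ 2.46 -6.17 -2.59] mz 0.051 T 0.229 sd 0.012 push 9.4 Ftan 6.6
```

Emit:
drive_tool(slide=[[-0.0008,0.0048,0]], dr=[[0,0,-0.089]])

```text
time: 27.82
ee_pos: [592.2, -107.8, 245.2]
orientation: [3.139, 0.001, 0.233]
force: [3.1, -7.2, -3.1]
finger_gap: 0.141
```

```bash
python3 -c "
from h import *
tq();tqa(6)"
```

```text
t 27.825 pos [ 592.2 -107.8  245.2] yaw 13.4 F [ 3.1 -7.2 -3.1] m [-1.603 -0.594  0.091] axisT 0.296 push 12.1
t 28.125 p [ 592.1 -107.6  245.2] yaw 193.5 d 2.29 wing~ -164.2 F [ 2.85 -6.71 -2.83] mz 0.051 T 0.244 sd 0.011 push 10.0 Ftan 7.2
```

Static push is about 10 N and the angle says about 0.44 rad past contact, both giving about 40 N of clamping. About 10° more to reach 60 N.

Emit:
drive_tool(slide=[[-0.0004,0.0048,0]], dr=[[0,0,-0.089]])

```text
time: 28.25
ee_pos: [591.9, -106.0, 245.2]
orientation: [3.138, 0.001, 0.163]
force: [2.4, -7.6, -3.9]
finger_gap: 0.136
```

```bash
python3 -c "
from h import *
tq();tqa(8)"
```

```text
t 28.25 pos [ 591.9 -106.   245.2] yaw 9.4 F [ 2.4 -7.6 -3.9] m [-1.68  -0.53   0.026] axisT 0.237 push 9.7
t 28.65 p [ 591.8 -105.8  245.1] yaw 189.5 d 2.19 wing~ -168.0 F [ 2.69 -7.6  -2.7 ] mz 0.084 T 0.297 sd 0.013 push 12.1 Ftan 7.9
```

Emit:
drive_tool(slide=[[-0.0001,0.0048,0]], dr=[[0,0,-0.089]])

```text
time: 28.78
ee_pos: [591.7, -104.2, 245.1]
orientation: [3.138, 0.002, 0.093]
force: [1.7, -8.2, -3.9]
finger_gap: 0.141
```

```bash
python3 -c "
from h import *
tq();tqa(12);print(arm.get_state()['joint_positions'][5])"
```

```text
t 28.775 pos [ 591.7 -104.2  245.1] yaw 5.4 F [ 1.7 -8.2 -3.9] m [-1.775 -0.5    0.135] axisT 0.361 push 14.7
t 29.375 p [ 591.7 -104.   245.1] yaw 185.5 d 2.09 wing~ -171.7 F [ 2.2  -8.1  -2.79] mz 0.069 T 0.291 sd 0.007 push 11.9 Ftan 8.3
2.872823460213164
```

Averaged torque is 0.291 ± 0.007 N·m (11.9 N at mid-wing), and the angle past contact, about 0.57 rad, also gives about 57 N. That is finger-tight, so I'm easing off, lifting and moving clear.

Emit:
drive_tool(slide=[[0.0005,-0.005,0],[0.0005,-0.005,0],[0,0,0]], dr=[[0,0,0],[0,0,0],[0,0,0]])

```text
time: 29.75
ee_pos: [591.7, -106.3, 245.2]
orientation: [-3.139, 0.002, 0.096]
force: [-0.1, -0.4, -0.1]
finger_gap: 0.14
```

```bash
python3 -c "
from h import *
tq();tqa(4)"
```

```text
t 29.75 pos [ 591.7 -106.3  245.2] yaw 5.5 F [-0.1 -0.4 -0.1] m [-0.025 -0.006 -0.025] axisT -0.014 push -0.6
t 29.95 p [ 592.2 -106.5  245.5] yaw 185.5 d -0.43 wing~ -166.2 F [0.25 0.21 0.39] mz 0.011 T 0.006 sd 0.012 push 0.2 Ftan -0.2
```

Emit:
drive_tool(slide=[[0,0,0.06],[0,0,0.1],[-0.08,0.12,0],[-0.08,0.12,0],[0,0,0]], dr=[[0,0,0],[0,0,0],[0,0,0],[0,0,0],[0,0,0]])

```text
time: 30.58
ee_pos: [525.5, -8.3, 309.4]
orientation: [-3.14, 0.003, 0.1]
force: [-0.1, -0.3, -0.4]
finger_gap: 0.142
```

Run:
```python
from h import *
snap('side','side20');snap('top','top20'); tq()
crop('side20',295,150,385,225,8,'s20c');crop('top20',280,120,345,205,7,'t20c'); crop('top20',180,130,460,260,2.8,'t20w')
```

```text
t 30.675 pos [528.3 -10.3 309.8] yaw 5.6 F [ 0.  -1.2  0.1] m [-0.016 -0.026 -0.025] axisT 0.077 push 3.1
```

View pics/s20c.png

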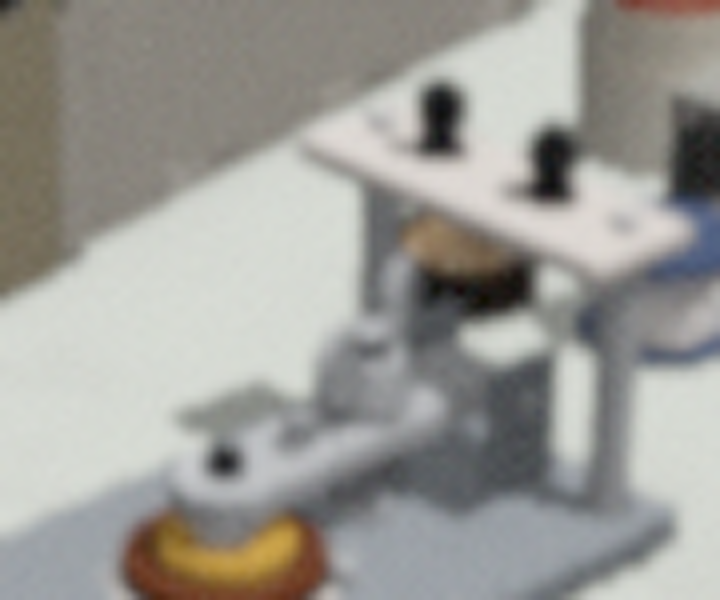

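View pics/t20c.png

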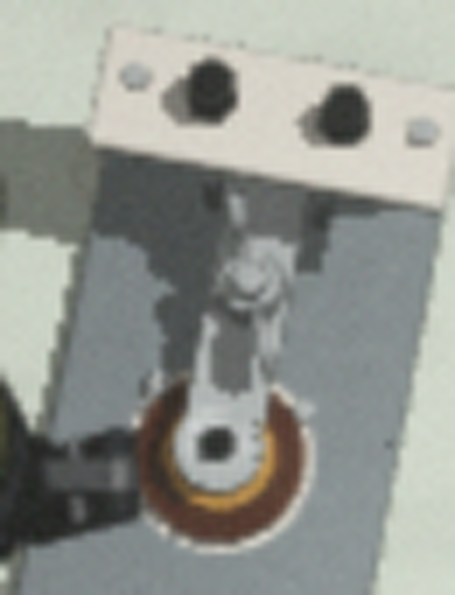

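View pics/t20w.png

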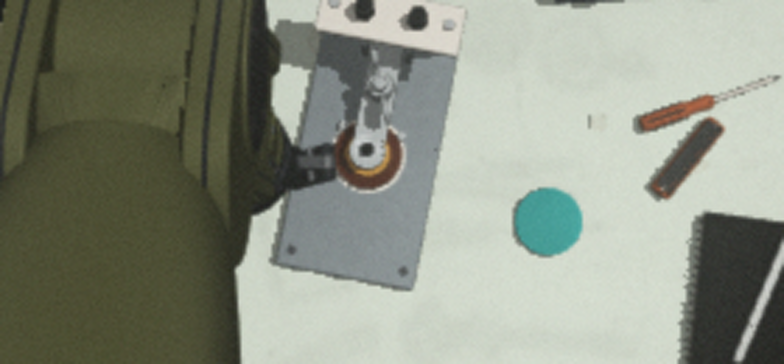

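```bash
python3 -c "
from h import *
s=arm.get_state();print(s['time'],abs(s['qd']).max())
print(arm.sign_off())"
```

```text
30.675 0.03004546643069441
the job is handed in; nothing more can be done
None
```

I slid the brown disc back against both pins and turned the wing nut about 275° clockwise until it was finger-tight. I handed the job in at 30.7 s of the 64 s allowed. No verdict came back, so the clamping force is my own estimate.

**Disc:** I pushed it with shut fingertips, reading at most about 7.5 N at the wrist. In the last pictures it sits evenly inside the white ring and touches both pins. I found no sign that it shifted while the nut was turned.

**Nut:**
- **Turning:** I turned it in three arcs from the front, first pushing the left wing and then caging one wing at a time between the fingers.
- **Drag:** it was steady at about 0.15 N·m until the pad met the disc.
- **Tightness:** the last averaged torque was 0.291 ± 0.007 N·m, which is 11.9 N at the middle of a wing. The angle turned past contact, about 0.57 rad, also points to roughly 55–60 N of clamping.

**Bystanders:** the fingers never went near the guard ring, green disc or hex keys, and I saw no unexpected force near the bridge. In the last picture the hex keys are where they were. The arm hides the guard ring and green disc, so I did not check those two at the end.

**Where checks disagreed:**
- The two cameras differed by about 5 mm on the holder's position. I settled that from where the fingertips met the disc.
- The last picture puts the nut about 5° from my tracked angle, within what that view can resolve.
- Torque read just after a move was up to 3 N of push higher than at rest. I went by the averaged readings at rest.

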